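Check three sprung contacts with the test pen

TASK

Take the test pen from its sloping rest and check the three sprung brass contacts on the test board in the order red, yellow, blue: put the pen's tip on each one square-on to its sloping face, press gently in to the stop, stay there half a second and let it spring out again. Then lay the pen back fully home in its rest as you found it, and do not knock over the glue bottle that stands on the open bench behind the vice.

Things in the scene. Friction and masses are not known exactly. Their poses are not given: they have to be found in the camera images.
- test_pen: battery test pen: square handle 22 x 22 x 110 mm, orange with a black band near the top, and below it a steel shaft of 8 mm diameter, 56 mm long, with a rounded tip. Origin on its axis at the handle's lower end (the shoulder); z runs up the handle, so the handle spans z = 0 to 110 mm and the tip is at z = -56 mm; x and y are square to the handle's flats. 0.06 to 0.13 kg
- pen_tip (a point): end of the pen's rounded tip (pen frame: 0, 0, -56 mm); same axes as the pen
- pen_rest: fixed aluminium trough on a base plate 130 x 80 mm; origin under the plate, z up. In its frame the lying pen's z axis is (-0.574, 0, 0.819), x (0.819, 0, 0.574), y = y: 35 degrees from vertical. Open on the pen's +x side; floor 11 mm to its -x; side walls 29 mm apart reach 43 mm up the handle from the shoulder (the rest is free to grip across y). Two lugs, 14 mm apart, carry the shoulder
- rest_seat (a point): where the pen's origin is when the pen lies fully home in the rest: 20 mm ahead of the rest's origin along x and 76 mm above the bench; axes of the rest
- glue_bottle: standing glue bottle, cream with an orange nozzle, on the open bench behind the vice (not the one at the far edge), 43 x 60 x 170 mm, origin under its centre, z up; a bystander
- block_red: fixed grey block 76 x 56 mm, about 75 mm high, screwed on a plywood board 12 mm thick (270 x 120 mm), with a red collar (42 mm diameter) round its sprung brass contact. Origin under its centre, z up; its upper face slopes down toward the block's -x
- cap_red (a point): centre of the flat brass top (20 mm diameter) of the sprung contact in the red collar; it moves with the contact. Its z axis points outward, square to the sloping face and so 35 degrees from vertical, toward the block's -x; y is horizontal. At rest it stands 10 mm proud of the collar
- contact_red (a joint): how far the red contact is pressed in, along its own axis: 0 out, 0.006 m at its stop; the spring takes about 2 N to start and 6 N at the stop
- block_yellow: fixed grey block 76 x 56 mm, about 75 mm high, screwed on a plywood board 12 mm thick (270 x 120 mm), with a yellow collar (42 mm diameter) round its sprung brass contact. Origin under its centre, z up; its upper face slopes down toward the block's -x
- cap_yellow (a point): centre of the flat brass top (20 mm diameter) of the sprung contact in the yellow collar; it moves with the contact. Its z axis points outward, square to the sloping face and so 35 degrees from vertical, toward the block's -x; y is horizontal. At rest it stands 10 mm proud of the collar
- contact_yellow (a joint): how far the yellow contact is pressed in, along its own axis: 0 out, 0.006 m at its stop; the spring takes about 2 N to start and 6 N at the stop
- block_blue: fixed grey block 76 x 56 mm, about 75 mm high, screwed on a plywood board 12 mm thick (270 x 120 mm), with a blue collar (42 mm diameter) round its sprung brass contact. Origin under its centre, z up; its upper face slopes down toward the block's -x
- cap_blue (a point): centre of the flat brass top (20 mm diameter) of the sprung contact in the blue collar; it moves with the contact. Its z axis points outward, square to the sloping face and so 35 degrees from vertical, toward the block's -x; y is horizontal. At rest it stands 10 mm proud of the collar
- contact_blue (a joint): how far the blue contact is pressed in, along its own axis: 0 out, 0.006 m at its stop; the spring takes about 2 N to start and 6 N at the stop
Mind the look-alikes: they are no part of the job. There is more than one size of the pen_rest; the one meant has the size given above.

How it is judged:
On the way, in this order (a step that is already met when the one before it is completed fails the run):
1. the pen's tip presses the red contact in to its stop (over 4.5 of its 6 mm), within 15 degrees of square-on, for 0.3 s (value of joint contact_red above 0.0045 m and contact force between test_pen and block_red above 1 N and distance between pen_tip and cap_red below 0.012 m and angle between the z axis of test_pen and the z axis of cap_red, either way round below 0.262 rad), for 0.3 s.
2. the pen's tip presses the yellow contact in to its stop (over 4.5 of its 6 mm), within 15 degrees of square-on, for 0.3 s (value of joint contact_yellow above 0.0045 m and contact force between test_pen and block_yellow above 1 N and distance between pen_tip and cap_yellow below 0.012 m and angle between the z axis of test_pen and the z axis of cap_yellow, either way round below 0.262 rad), for 0.3 s.
3. the pen's tip presses the blue contact in to its stop (over 4.5 of its 6 mm), within 15 degrees of square-on, for 0.3 s (value of joint contact_blue above 0.0045 m and contact force between test_pen and block_blue above 1 N and distance between pen_tip and cap_blue below 0.012 m and angle between the z axis of test_pen and the z axis of cap_blue, either way round below 0.262 rad), for 0.3 s.
At the end, for the whole second after the job is handed in: The pen lies still in its rest, its shoulder within 8 mm of the seat, leaning 29 to 41 degrees and its flats within 11 degrees of the trough's sides; all three contacts have sprung out (within 1.5 mm); the glue bottle stands upright (distance between test_pen and rest_seat below 0.008 m and angle between the y axis of test_pen and the y axis of pen_rest, either way round below 0.2 rad and angle between test_pen's own z axis and vertical between 0.5 and 0.72 rad and linear speed of test_pen below 0.02 m/s and value of joint each of contact_red, contact_yellow, contact_blue below 0.0015 m and angle between glue_bottle's own z axis and vertical below 0.3 rad); the robot touches nothing.
It fails at once if the glue bottle is knocked over (tilted over 0.6 rad) (angle between glue_bottle's own z axis and vertical above 0.6 rad).
It fails at once if the pen is rammed against the red contact or its block (over 40 N) (contact force between test_pen and block_red above 40 N).
It fails at once if the pen is rammed against the yellow contact or its block (over 40 N) (contact force between test_pen and block_yellow above 40 N).
It fails at once if the pen is rammed against the blue contact or its block (over 40 N) (contact force between test_pen and block_blue above 40 N).
It also fails if it takes over 72 s, if anything falls off the work surface, if the arm or the gripper's body presses on something with over 40 N, if the wrist force passes 120 N, or if a joint passes its speed limit or range.

ROBOT

A 7-joint arm with a two-finger parallel gripper is mounted at the origin on a cart in front of the work surface, level with it; the furniture and walls round the work are solid. World frame = base frame: x ahead of the robot, y to its left, z up, the work surface at z = 0. Lengths are in m, angles in rad, forces in N, time in s.
With the tool pointing down it reaches from about 0.4 to 0.85 m from the base axis. Payload 10.4 kg.
Tool frame: the origin (TCP) lies at the very end of the fingers, on their centre line; the grasp point (between the pads) lies 19 mm behind it (manip.tcp_to_grasp is the distance from the TCP to the grasp point, in m); x points along the fingers, y is the direction in which the jaws open and shut, and the axes are right-handed (so a half turn about x gives the same grasp; the last joint's range is limited). The gripper opens to 85 mm and grips with 20 to 120 N. Pads are 22 mm wide; open, the fingers measure 114 mm over their backs; the gripper's body (76 mm by 85 mm) begins 54 mm behind the grasp point. The pads swing forward as they close: fully open they stand 13 mm farther back than shut.
Start: joints at [1.233, 0.332, -0.065, 1.46, 0.022, 1.35, -0.088], TCP at [0.194, -0.594, 0.231] pointing down, gripper open.
Joint ranges: [-2.6, 2.6], [-0.5, 2.12], [-1.47, 1.34], [0.16, 2.42], [-1.27, 4.41], [0.06, 2.06], [-2.6, 2.6]. Speed limits (rad/s): [2.22, 2.22, 2.79, 2.79, 3.14, 3.14, 3.14].

INTERFACE

Orientations are given as a unit quaternion [x, y, z, w].
In Python, from workcell import manip, cams, hand_in gives the robot as it stands.
- The arm moves only by the shell command python3 -m handwheel 'ROWS' [FORCE]. ROWS is text: rows parted by semicolons, each of 7 numbers parted by spaces: the shift along the tool's x, y, z in mm, then the turn, a rotation vector about the tool's x, y, z in rad, then the finger opening in mm, from 0 to 85.4. A call has 1 to 8 rows; each row shifts and turns the commanded pose from where the row before left it, along the tool's axes as they then stand; what a row does not reach is not made up. A row lasts 1/10 s, in which the tool goes at most 50 mm and 8.59 degrees, less where a joint would pass 70% of its speed; a pose out of reach is approached as far as the arm can. A call with a gripper value outside its range is refused whole. The fingers move at their own pace and stop on an object; FORCE is the grip in N (left out, the last holds). Time passes only in rows, so rows that do not move let the fingers close. It gives the time, the measured TCP pose, the force and the opening at its end, in the units of the state.
- manip.get_obs(): the state, without advancing time (a new reading comes with each control period).
- cams.camera(name): name is "scene" or "top"; returns a dict with "color" (480x640x3 uint8, blue, green, red), "depth" (480x640 float32, m along the optical axis (not along the pixel's ray), 0 where there is no reading), "camera_matrix" (3x3 intrinsics, pixels), "origin" and "attitude" of the camera in the world. Camera axes: x right, y down, z forward; pixel columns grow to the right and rows downward; lengths in m; the calibration is good to about 2 mm. A picture is of the moment at which its call begins.
- hand_in(): hands the job in, once; it reports no verdict.
Trained networks look in the newest picture that a camera, given by its name, has taken for a name from the list of things; names that differ only in an ending like _2 or _b are one class to them, and where a whole thing is asked for, a point or a joint stands for the part that bears it (a point fixed in the world has none). Each returns a list of dicts, best first, with "conf" (0 to 1); they miss things now and then, are a little off and sometimes report something else, mostly with a low value. They report only what shows in the picture. A call takes as long as a camera call. They do not tell look-alikes from the thing itself.
- cams.recognise(camera, thing): "box" ([left, top, width, height] in pixels, round what is visible of it).
- cams.outline_of(camera, thing): "region" (480x640 bool, what is visible of it) and "box" ([left, top, width, height] in pixels, round what is visible of it).
The state is a dict: "clock": time; "joint_pos": joint angles; "joint_velocities": joint speeds; "tau": joint torques, N m; "position": TCP position; "ee_rot": TCP orientation; "ft_force": force on the tool from outside, world axes, zero at the start; "torque": the same for the moment, N m; "grip_width": opening from 0.0 (shut) to 1.0 (fully open).
Only numpy, scipy, OpenCV 4.12 (cv2) and the standard library are available. Lean on these libraries where they do the work, as an engineer would, in place of code of your own. Each camera call takes 0.05 s, during which the arm holds its last target.

## Working session

There is one attempt and no reset: what is moved stays moved. The work goes in short steps, Python scripts to look and compute and a shell command to move; the robot and the scene stay as the last step left them, time stands still between calls to the robot, and variables do not carry over. Pictures are saved under pics/ and viewed, and the job is handed in when it is done.

```bash
ls; mkdir -p pics
cat > snap.py <<'E'
import sys,cv2,numpy as np,pickle
from workcell import manip,cams
tag=sys.argv[1]
for n in ("scene","top"):
    c=cams.camera(n); cv2.imwrite(f"pics/{n}_{tag}.png",c["color"]); pickle.dump(c,open(f"{n}.pkl","wb"))
    print(n,c["camera_matrix"],c["origin"],c["attitude"])
E
python3 snap.py 0; python3 -c "
from workcell import manip
print(manip.get_obs(), manip.tcp_to_grasp)"
```

```text
pics
scene [[496.03630412   0.         323.79526898]
 [  0.         496.03630412 241.14359568]
 [  0.           0.           1.        ]] [-0.07794299  0.93136891  0.74581449] [-0.25624507  0.84489761 -0.44948496  0.13582989]
top [[619.75635213   0.         316.16729498]
 [  0.         619.75635213 244.15701993]
 [  0.           0.           1.        ]] [0.40714493 0.11818538 1.57950461] [-0.69841768  0.71511102 -0.02492117  0.01441913]
{'clock': 0.1, 'joint_pos': array([ 1.23339559,  0.3328113 , -0.06468312,  1.4608609 ,  0.02164526,
        1.34989827, -0.08847864]), 'joint_velocities': array([-0.00099457, -0.00151935,  0.00070044, -0.00129638, -0.00020042,
        0.00018543, -0.00118627]), 'tau': array([ 1.05983752e-03, -6.26750851e+01,  4.90528217e-02, -3.92430639e+01,
        1.63572177e-02,  6.95117124e-03,  9.87992212e-05]), 'position': array([ 0.19338592, -0.59397579,  0.23059212]), 'ee_rot': array([-0.69825523, -0.11129191,  0.69847186, -0.11041197]), 'ft_force': array([0.63880317, 0.20254191, 0.68566138]), 'torque': array([ 0.03092332,  0.04678242, -0.03911477]), 'grip_width': 1.0019339443216282} 0.0187
```

View pics/scene_0.png

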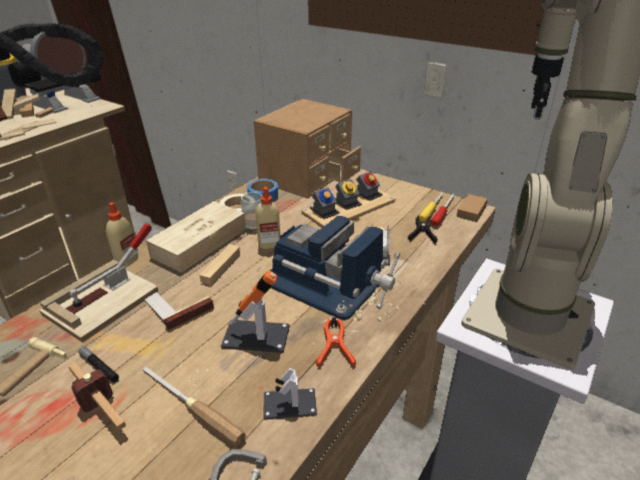

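View pics/top_0.png

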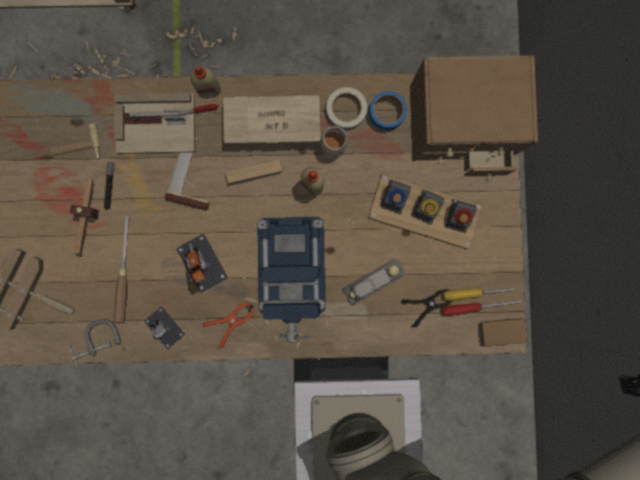

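The pen lies in the larger rest (top ~(195,262), scene ~(255,293)). The board is at top (427,210), with blue, yellow and red running left to right. The bottle is at top (312,180), behind the vice. Next I measure these positions.

```bash
cat > h.py <<'E'
import cv2,numpy as np,pickle
from scipy.spatial.transform import Rotation as R
def load(n): return pickle.load(open(f"{n}.pkl","rb"))
def cloud(c):
    K=c["camera_matrix"];d=c["depth"];v,u=np.mgrid[0:480,0:640]
    p=np.stack([(u-K[0,2])/K[0,0]*d,(v-K[1,2])/K[1,1]*d,d],-1)
    return p@R.from_quat(c["attitude"]).as_matrix().T+c["origin"]
def proj(c,P):
    q=(np.atleast_2d(P)-c["origin"])@R.from_quat(c["attitude"]).as_matrix()
    K=c["camera_matrix"];return q[:,:2]/q[:,2:]*K[0,0]+K[:2,2]
E
python3 - <<'E'
from h import *
from workcell import cams
t=load("top");s=load("scene")
for n in ("top","scene"):
    P=cloud(load(n))
    for th in ("test_pen","pen_rest","glue_bottle","block_red","block_yellow","block_blue","cap_red"):
        for o in cams.outline_of(n,th)[:3]:
            m=o["region"]; q=P[m]; q=q[np.isfinite(q).all(1)]
            print(n,th,round(o["conf"],2),o["box"],m.sum(),np.round(np.median(q,0),3),np.round(np.percentile(q,3,0),3),np.round(np.percentile(q,97,0),3))
for n,b in (("top",(150,220,260,300)),("top",(360,160,490,260)),("scene",(200,260,310,370)),("scene",(290,160,410,230))):
    c=load(n)["color"][b[1]:b[3],b[0]:b[2]]
    cv2.imwrite(f"pics/crop_{n}_{b[0]}.png",cv2.resize(c,None,fx=5,fy=5,interpolation=cv2.INTER_CUBIC))
E
```

```text
top test_pen 0.73 [184.9, 243.8, 21.1, 37.8] 382 [0.443 0.378 0.133] [0.41  0.357 0.008] [0.495 0.411 0.172]
top pen_rest 0.87 [145.5, 304.5, 39.5, 44.5] 868 [0.295 0.476 0.007] [ 0.25   0.442 -0.002] [0.335 0.52  0.073]
top pen_rest 0.66 [174.5, 233.3, 55.8, 60.6] 1299 [0.456 0.373 0.008] [0.392 0.33  0.   ] [0.515 0.436 0.104]
top glue_bottle 0.86 [301.3, 168.2, 24.4, 27.3] 555 [0.638 0.102 0.112] [ 0.619  0.075 -0.003] [0.67  0.128 0.166]
top glue_bottle 0.74 [427.0, 203.4, 6.5, 8.8] 65 [ 0.573 -0.186  0.072] [ 0.564 -0.196  0.059] [ 0.583 -0.177  0.077]
top glue_bottle 0.62 [380.5, 175.9, 28.1, 35.8] 696 [ 0.604 -0.104  0.061] [ 0.573 -0.134  0.011] [ 0.643 -0.078  0.08 ]
top block_red 0.74 [446.1, 200.2, 32.3, 29.3] 683 [ 0.554 -0.264  0.062] [ 0.524 -0.293  0.013] [ 0.589 -0.242  0.08 ]
top block_yellow 0.7 [412.0, 189.7, 36.2, 32.6] 675 [ 0.578 -0.184  0.063] [ 0.548 -0.215  0.013] [ 0.614 -0.159  0.079]
top block_blue 0.94 [381.2, 177.6, 28.7, 35.7] 727 [ 0.603 -0.104  0.06 ] [ 0.571 -0.135  0.01 ] [ 0.642 -0.078  0.079]
top cap_red 0.72 [425.7, 203.8, 9.8, 8.9] 58 [ 0.573 -0
[... 406 characters left out ...]
e pen_rest 0.91 [264.7, 368.9, 51.5, 49.6] 1723 [0.291 0.487 0.006] [0.252 0.448 0.002] [0.334 0.523 0.074]
scene pen_rest 0.68 [221.8, 300.4, 69.3, 54.5] 2093 [0.443 0.395 0.008] [0.393 0.343 0.003] [0.507 0.441 0.092]
scene glue_bottle 0.74 [252.5, 190.4, 30.2, 55.8] 1091 [0.639 0.117 0.079] [0.621 0.092 0.008] [0.664 0.134 0.156]
scene block_red 0.89 [354.7, 172.2, 23.7, 25.5] 515 [ 0.551 -0.252  0.046] [ 0.529 -0.3    0.01 ] [ 0.587 -0.235  0.075]
scene block_yellow 0.8 [333.8, 180.7, 26.4, 29.6] 519 [ 0.576 -0.172  0.047] [ 0.554 -0.201  0.014] [ 0.612 -0.154  0.075]
scene block_blue 0.55 [310.7, 190.1, 29.5, 29.0] 605 [ 0.602 -0.092  0.046] [ 0.576 -0.127  0.013] [ 0.641 -0.074  0.076]
```

Run:
```python
import cv2,numpy as np
a=cv2.imread("pics/crop_top_150.png");b=cv2.imread("pics/crop_top_360.png");c=cv2.imread("pics/crop_scene_200.png");d=cv2.imread("pics/crop_scene_290.png")
f=lambda i:cv2.resize(i,(400,300))
cv2.imwrite("pics/mosaic.png",np.vstack([np.hstack([f(a),f(b)]),np.hstack([f(c),f(d)])]))
```

```text
(no output)
```

View pics/mosaic.png

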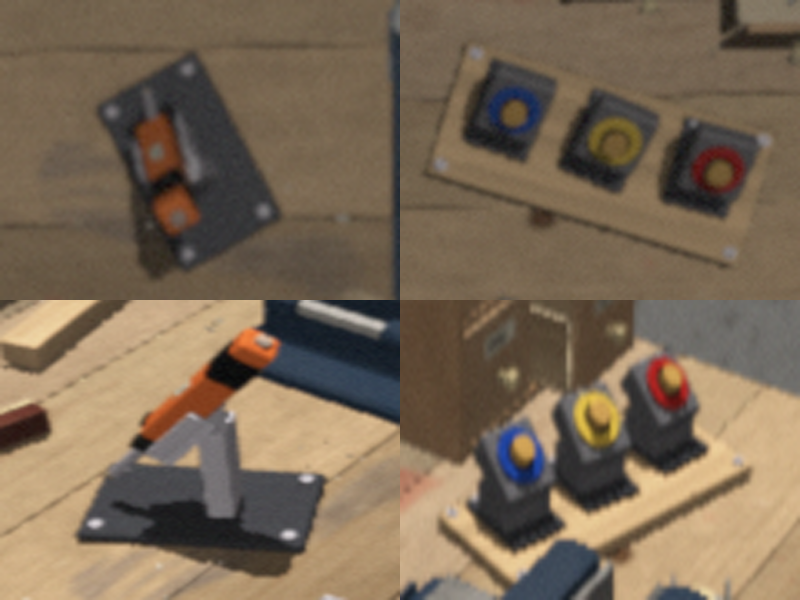

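Run:
```python
from h import *
for n in ("top","scene"):
    c=load(n);P=cloud(c);img=c["color"]
    m=(P[...,2]>0.003)&(P[...,2]<0.014)&(abs(P[...,0]-0.45)<0.10)&(abs(P[...,1]-0.385)<0.09)&(img.max(-1)<95)&(c["depth"]>0)
    nl,lab,st,ce=cv2.connectedComponentsWithStats(m.astype(np.uint8)); k=1+np.argmax(st[1:,4]); m=lab==k
    q=P[m][:,:2].astype(np.float32); print(n,m.sum(),cv2.minAreaRect(q), np.median(P[m][:,2]))
    # pen orange
    hsv=cv2.cvtColor(img,cv2.COLOR_BGR2HSV)
    o=(abs(P[...,0]-0.45)<0.08)&(abs(P[...,1]-0.385)<0.07)&(P[...,2]>0.085)&(hsv[...,0]<15)&(hsv[...,1]>140)
    q=P[o];print("pen",o.sum(),q.mean(0)); w,v=np.linalg.eigh(np.cov(q.T)); print(w**.5,v[:,2])
    # collars
    for nm,c0 in (("red",(.55,-.264)),("yellow",(.577,-.185)),("blue",(.603,-.104))):
        base=(np.hypot(P[...,0]-c0[0],P[...,1]-c0[1])<0.045)&(P[...,2]>0.03)&(hsv[...,1]>130)
        H=hsv[...,0]
        mm=base&{"red":(H<6)|(H>170),"yellow":(H>21)&(H<32),"blue":(H>100)&(H<130)}[nm]
        q=P[mm]; ctr=q.mean(0); w,v=np.linalg.eigh(np.cov(q.T)); nn=v[:,0]*np.sign(v[2,0])
        print(nm,mm.sum(),ctr.round(4),"n",nn.round(3),"tilt",np.degrees(np.arccos(nn[2])).round(1),"az",np.degrees(np.arctan2(nn[1],nn[0])).round(1))
    m=(P[...,2]>0.008)&(P[...,2]<0.018)&(abs(P[...,0]-0.56)<0.13)&(abs(P[...,1]+0.18)<0.17)&(c["depth"]>0)
    nl,lab,st,ce=cv2.connectedComponentsWithStats(m.astype(np.uint8)); k=1+np.argmax(st[1:,4]); m=lab==k
    print("board",cv2.minAreaRect(P[m][:,:2].astype(np.float32)))
```

```text
top 924 ((0.45036613941192627, 0.3854411840438843), (0.13875623047351837, 0.0853571966290474), 26.447277069091797) 0.0077272333741607024
pen 206 [0.44400153 0.37743458 0.13624497]
[0.00427227 0.00677912 0.03669157] [-0.55338943 -0.27122128  0.78752724]
red 107 [ 0.5543 -0.2673  0.0665] n [-0.551  0.139  0.823] tilt 34.6 az 165.8
yellow 113 [ 0.5782 -0.1858  0.0668] n [-0.609  0.239  0.756] tilt 40.9 az 158.5
blue 88 [ 0.608  -0.1063  0.0677] n [-0.57   0.23   0.789] tilt 37.9 az 158.0
board ((0.5711034536361694, -0.18651261925697327), (0.2701485753059387, 0.1229623556137085), 71.44178009033203)
scene 1462 ((0.4538496136665344, 0.388360857963562), (0.12825804948806763, 0.08219192922115326), 27.153614044189453) 0.007097324336454769
pen 377 [0.43911334 0.38771967 0.13122244]
[0.00434967 0.00656209 0.03242373] [-0.53702084 -0.3087686   0.78502903]
red 64 [ 0.5528 -0.2611  0.0629] n [-0.577  0.079  0.813] tilt 35.6 az 172.2
yellow 84 [ 0.5785 -0.183   0.0632] n [-0.518  0.206  0.83 ] tilt 33.9 az 158.3
blue 74 [ 0.6054 -0.0998  0.0625] n [-0.539  0.145  0.83 ] tilt 33.9 az 164.9
board ((0.5632014274597168, -0.17594967782497406), (0.2837519943714142, 0.11084479838609695), 62.80874252319336)
```

Run:
```python
from h import *
from scipy.optimize import least_squares
from workcell import manip
o=manip.get_obs();M=R.from_quat(o["ee_rot"]).as_matrix();print("tool axes cols\n",M.round(3))
c35,s35=np.cos(np.radians(35)),np.sin(np.radians(35))
def penR(yaw):
    B=np.array([[c35,0,-s35],[0,1,0],[s35,0,c35]]); return R.from_euler("z",yaw).as_matrix()@B
def sd(q):
    h=np.array([.011,.011,.055]);d=abs(q-[0,0,.055])-h
    return np.linalg.norm(np.maximum(d,0),axis=1)+np.minimum(d.max(1),0)
for n in ("top","scene"):
    c=load(n);P=cloud(c);hsv=cv2.cvtColor(c["color"],cv2.COLOR_BGR2HSV)
    m=(abs(P[...,0]-0.45)<0.08)&(abs(P[...,1]-0.385)<0.07)&(P[...,2]>0.085)&(hsv[...,0]<15)&(hsv[...,1]>140)
    q=P[m]
    f=lambda p:sd((q-p[:3])@penR(p[3]))
    for fixz in (0,1):
        g=(lambda p:np.r_[f(p),10*(p[2]-.076)]) if fixz else (lambda p:np.r_[f(p),.3*(p[2]-.076)])
        r=least_squares(g,[.47,.396,.076,.468],loss="soft_l1",f_scale=.003)
        print(n,r.x.round(4),np.degrees(r.x[3]).round(1),abs(f(r.x)).mean())
# caps
for n in ("top","scene"):
    c=load(n);P=cloud(c);hsv=cv2.cvtColor(c["color"],cv2.COLOR_BGR2HSV)
    for nm,c0 in (("red",(.549,-.2655)),("yellow",(.573,-.184)),("blue",(.6026,-.104))):
        p=np.array([*c0,.0745]);print(n,nm,proj(c,p).round(1))
# overlay
for n in ("top","scene"):
    c=load(n);img=cv2.resize(c["color"],None,fx=4,fy=4,interpolation=cv2.INTER_CUBIC)
    Rr=penR(np.radians(26.8));s0=np.array([.4699,.396,.076])
    pts=np.array([[x,y,z] for z in (0,.11) for x,y in ((-.011,-.011),(.011,-.011),(.011,.011),(-.011,.011))]+[[0,0,0],[0,0,-.056]])
    uv=((proj(c,pts@Rr.T+s0)+.5)*4).astype(int)
    for a,b in [(0,1),(1,2),(2,3),(3,0),(4,5),(5,6),(6,7),(7,4),(0,4),(1,5),(2,6),(3,7),(8,9)]: cv2.line(img,tuple(map(int,uv[a])),tuple(map(int,uv[b])),(0,255,0),1)
    nv=np.array([-.574*np.cos(np.radians(18.5)),.574*np.sin(np.radians(18.5)),.819]);
    for nm,c0 in (("red",(.549,-.2655)),("yellow",(.573,-.184)),("blue",(.6026,-.104))):
        p=np.array([*c0,.0745]); a,b=((proj(c,np.array([p,p+.05*nv]))+.5)*4).astype(int)
        cv2.line(img,tuple(map(int,a)),tuple(map(int,b)),(255,0,255),1);cv2.circle(img,tuple(map(int,a)),4,(255,255,255),1)
    if n=="top": A=img[880:1180,580:980];B=img[640:1040,1440:1960]
    else: A=img[1040:1440,840:1200];B=img[640:920,1180:1620]
    f=lambda i:cv2.resize(i,(400,300))
    globals()[n+"r"]=np.hstack([f(A),f(B)])
cv2.imwrite("pics/ov.png",np.vstack([topr,scener]))
```

```text
tool axes cols
 [[ 0.     0.31  -0.951]
 [-0.    -0.951 -0.31 ]
 [-1.     0.     0.   ]]
top [0.4712 0.3946 0.0754 0.4999] 28.6 0.001287652605973983
top [0.471  0.3945 0.0759 0.5013] 28.7 0.001294327993413356
scene [0.4734 0.3966 0.0754 0.492 ] 28.2 0.0008859087485955883
scene [0.4732 0.3965 0.0758 0.4925] 28.2 0.0008950027811357277
top red [[462.8 217. ]]
top yellow [[429.3 207.9]]
top blue [[396.3 196.6]]
scene red [[371.2 176.4]]
scene yellow [[350.3 184.8]]
scene blue [[326.7 193. ]]
```

View pics/ov.png

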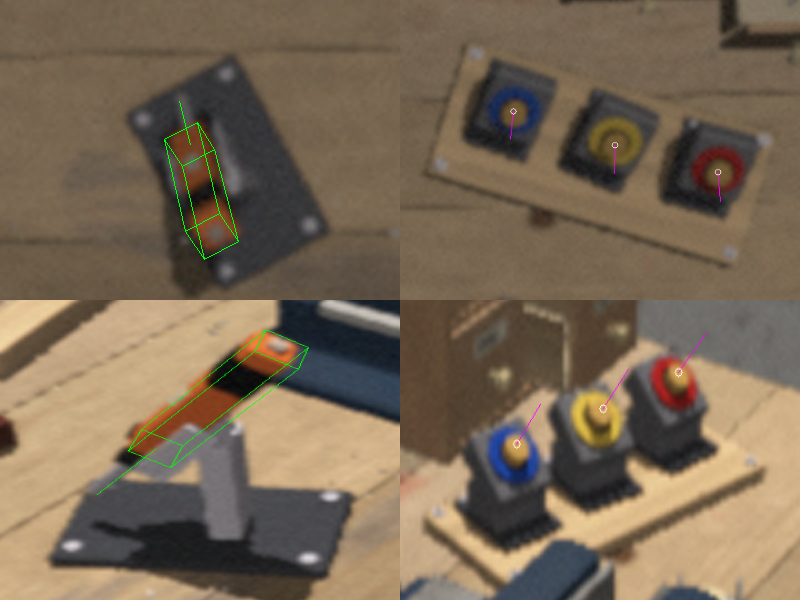

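```bash
cat > plan.py <<'E'
import sys,numpy as np
from scipy.spatial.transform import Rotation as R
from workcell import manip
# usage: plan.py x y z [N]  -> tool-frame shift in mm from the measured pose
o=manip.get_obs();M=R.from_quat(o["ee_rot"]).as_matrix()
t=np.array(list(map(float,sys.argv[1:4])));d=M.T@(t-o["position"])*1000
n=int(np.ceil(np.linalg.norm(d)/40)) if len(sys.argv)<5 else int(sys.argv[4])
ya=np.degrees(np.arctan2(M[1,1],M[0,1]))
print("t",o["clock"],"pos",o["position"].round(4),"xax",M[:,0].round(3),"y az",ya.round(2),"total",d.round(1),"n",n,"each",(d/n).round(1),"q",o["joint_pos"].round(2),"F",o["ft_force"].round(2),"gw",round(o["grip_width"]*85.4,1))
E
python3 plan.py .46 -.25 .36
```

```text
t 0.8 pos [ 0.1935 -0.5943  0.2314] xax [ 0. -0. -1.] y az -71.96 total [-128.7 -244.9 -360. ] n 12 each [-10.7 -20.4 -30. ] q [ 1.23  0.33 -0.06  1.46  0.02  1.35 -0.09] F [-0.27  0.02 -0.85] gw 85.2
```

```bash
python3 -m handwheel '-16 -10 -15 0 0 0 85;-30 -20 -30 0 0 0 85;-30 -20 -30 0 0 0 85;-30 -20 -30 0 0 0 85;-23 -20 -30 0 0 0 85;0 -20 -30 0 0 0 85;0 -20 -30 0 0 0 85;0 -20 -30 0 0 0 85'; python3 -m handwheel '0 -20 -30 0 0 0 85;0 -20 -30 0 0 0 85;0 -20 -30 0 0 0 85;0 -20 -30 0 0 0 85;0 -15 -15 0 0 0 85'; python3 plan.py .431 .373 .36
```

```text
clock: 1.6
position: [0.3622, -0.3797, 0.3617]
ee_rot: [0.699, 0.111, -0.698, 0.112]
ft_force: [0.4, -1.1, -0.4]
grip_width: 0.993
clock: 2.1
position: [0.4618, -0.246, 0.3613]
ee_rot: [0.699, 0.112, -0.698, 0.112]
ft_force: [-0.5, 0.1, -0.2]
grip_width: 0.994
t 2.1 pos [ 0.4618 -0.246   0.3613] xax [ 0.001 -0.    -1.   ] y az -71.73 total [   1.2 -597.5 -164.7] n 16 each [  0.1 -37.3 -10.3] q [ 0.77  0.09 -0.39  1.49  0.03  1.57 -0.88] F [-0.49  0.06 -0.21] gw 84.9
```

```bash
python3 -m handwheel '0 -20 -5 0 0 0 85;0 -37 -10 0 0 0 85;0 -38 -10 0 0 0 85;0 -38 -10 0 0 0 85;0 -38 -11 0 0 0 85;0 -38 -11 0 0 0 85;0 -38 -11 0 0 0 85;0 -38 -11 0 0 0 85';python3 -m handwheel '0 -38 -10 0 0 0 85;0 -38 -10 0 0 0 85;0 -38 -10 0 0 0 85;0 -38 -11 0 0 0 85;0 -38 -11 0 0 0 85;0 -38 -11 0 0 0 85;0 -38 -11 0 0 0 85;0 -38 -11 0 0 0 85'; python3 -m handwheel '0 -8 -5 -0.09 0 0 85;0 0 0 -0.09 0 0 85;0 0 0 0 0 0 85'; python3 plan.py .431 .373 .1242; python3 snap.py 1 >/dev/null
```

```text
clock: 2.9
position: [0.4456, 0.0473, 0.3609]
ee_rot: [0.699, 0.11, -0.698, 0.111]
ft_force: [0.2, -0.8, 0.8]
grip_width: 0.997
clock: 3.7
position: [0.4328, 0.3619, 0.3609]
ee_rot: [0.699, 0.11, -0.698, 0.111]
ft_force: [0.8, -0.6, 0.6]
grip_width: 0.992
clock: 4.0
position: [0.4349, 0.3703, 0.3605]
ee_rot: [0.685, 0.174, -0.685, 0.174]
ft_force: [0.8, -0.6, 0.9]
grip_width: 0.997
t 4.0 pos [0.4349 0.3703 0.3605] xax [ 0.    -0.001 -1.   ] y az -61.51 total [236.3  -4.5   2.1] n 6 each [39.4 -0.7  0.4] q [ 0.01  0.32 -1.03  1.34  0.28  1.63 -2.05] F [ 0.76 -0.6   0.95] gw 85.1
```

View pics/scene_1.png

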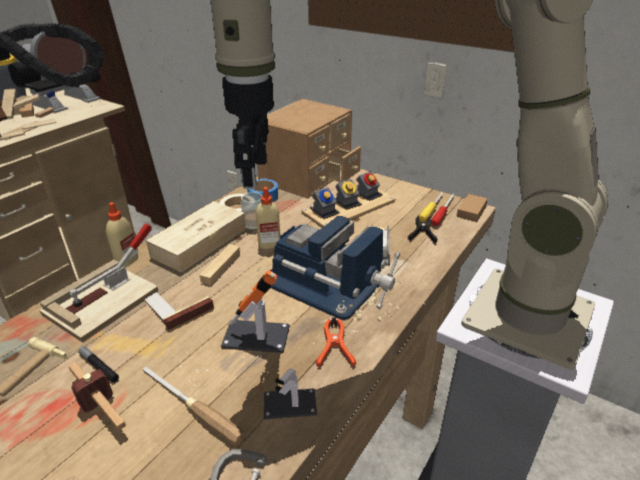

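The gripper is above the pen (scene ~(248,165)). Now I descend.

```bash
python3 -m handwheel '25 -4 2 0 0 0 85;40 0 0 0 0 0 85;40 0 0 0 0 0 85;30 0 0 0 0 0 85;15 0 0 0 0 0 85;0 0 0 0 0 0 85'; python3 plan.py .431 .373 .1242; python3 snap.py 2 >/dev/null
python3 - <<'E'
import cv2,numpy as np
a=cv2.imread("pics/top_2.png")[200:320,120:280];b=cv2.imread("pics/scene_2.png")[180:360,170:410]
f=lambda i:cv2.resize(i,(400,300),interpolation=cv2.INTER_CUBIC)
cv2.imwrite("pics/m2.png",np.hstack([f(a),f(b)]))
E
```

```text
clock: 4.7
position: [0.4319, 0.3715, 0.2092]
ee_rot: [-0.685, -0.172, 0.686, -0.173]
ft_force: [-0.5, -0.6, 0.7]
grip_width: 0.996
t 4.7 pos [0.4319 0.3715 0.2092] xax [-0.001 -0.002 -1.   ] y az -61.77 total [85.  -1.8 -0.1] n 3 each [28.3 -0.6 -0. ] q [ 0.01  0.39 -1.    1.6   0.33  1.34 -2.11] F [-0.53 -0.58  0.7 ] gw 85.0
```

View pics/m2.png

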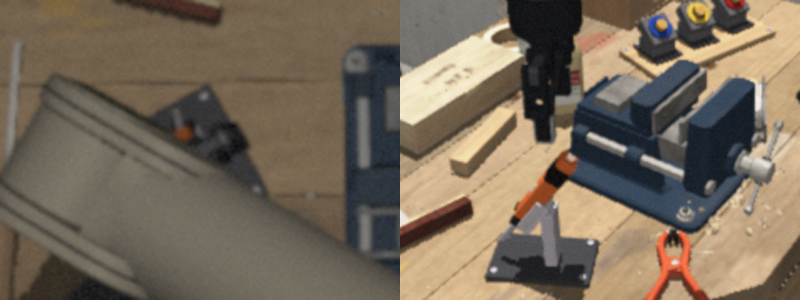

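The fingers (crop ~(545,130)) are lined up over the pen's upper handle. I continue down.

```bash
python3 -m handwheel '25 -1 0 0 0 0 85;25 -1 0 0 0 0 85;20 0 0 0 0 0 85;15 0 0 0 0 0 85;0 0 0 0 0 0 85'; python3 plan.py .431 .373 .1242; python3 snap.py 3 >/dev/null
python3 - <<'E'
import cv2,numpy as np
a=cv2.imread("pics/top_3.png")[200:320,120:280];b=cv2.imread("pics/scene_3.png")[210:360,190:390]
f=lambda i:cv2.resize(i,(400,300),interpolation=cv2.INTER_CUBIC)
cv2.imwrite("pics/m3.png",np.hstack([f(a),f(b)]))
E
```

```text
clock: 5.3
position: [0.4312, 0.3742, 0.1248]
ee_rot: [-0.685, -0.173, 0.686, -0.173]
ft_force: [0.7, 0.6, -0.5]
grip_width: 0.995
t 5.3 pos [0.4312 0.3742 0.1248] xax [-0.001 -0.001 -1.   ] y az -61.68 total [0.6 0.9 0.7] n 1 each [0.6 0.9 0.7] q [-0.03  0.47 -0.96  1.7   0.41  1.19 -2.17] F [ 0.69  0.58 -0.52] gw 85.0
```

View pics/m3.png

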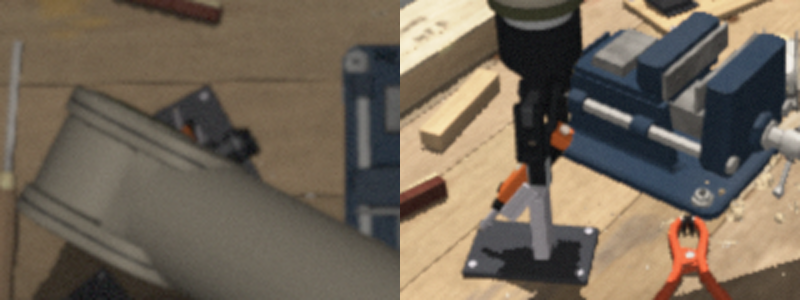

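Fingers straddle the handle, with the handle end visible at crop (563,137). Close.

```bash
python3 -m handwheel '0 1 0 0 0 0 45;0 0 0 0 0 0 30;0 0 0 0 0 0 22;0 0 0 0 0 0 15;0 0 0 0 0 0 15;0 0 0 0 0 0 15;0 0 0 0 0 0 15;0 0 0 0 0 0 15' 60; python3 plan.py .431 .373 .1242;python3 -m handwheel '0 0 0 0 0 0 15;0 0 0 0 0 0 15;0 0 0 0 0 0 15'; python3 plan.py .431 .373 .1242
```

```text
clock: 6.2
position: [0.4318, 0.3735, 0.1256]
ee_rot: [0.686, 0.173, -0.685, 0.173]
ft_force: [-1.5, -1.9, 6.2]
grip_width: 0.251
t 6.2 pos [0.4318 0.3735 0.1256] xax [ 0. -0. -1.] y az -61.66 total [1.4 0.1 1. ] n 1 each [1.4 0.1 1. ] q [-0.03  0.47 -0.96  1.7   0.41  1.19 -2.16] F [-1.46 -1.88  6.19] gw 21.4
clock: 6.5
position: [0.4318, 0.3735, 0.1256]
ee_rot: [0.686, 0.173, -0.685, 0.173]
ft_force: [-1.6, -1.9, 5.7]
grip_width: 0.245
t 6.5 pos [0.4318 0.3735 0.1256] xax [ 0. -0. -1.] y az -61.66 total [1.4 0.  1. ] n 1 each [1.4 0.  1. ] q [-0.03  0.47 -0.96  1.7   0.41  1.19 -2.16] F [-1.61 -1.88  5.73] gw 20.9
```

```bash
python3 -m handwheel '-2.5 0 -0.5 0 0 0 15;-4 0 3 0 0 0 15;-12 0 8 0 0 0 15;-16 0 11 0 0 0 15;-20 0 14 0 0 0 15;-16 0 10 0 0 0 15;-10 0 0 0 0 0 15;0 0 0 0 0 0 15'; python3 plan.py .431 .373 .1242; python3 snap.py 4 >/dev/null
python3 - <<'E'
import cv2,numpy as np
a=cv2.imread("pics/top_4.png")[200:320,120:280];b=cv2.imread("pics/scene_4.png")[210:360,190:390]
f=lambda i:cv2.resize(i,(400,300),interpolation=cv2.INTER_CUBIC)
cv2.imwrite("pics/m4.png",np.hstack([f(a),f(b)]))
E
```

```text
clock: 7.3
position: [0.3923, 0.3523, 0.2074]
ee_rot: [0.687, 0.173, -0.685, 0.173]
ft_force: [0.5, 0.3, -0.4]
grip_width: 0.253
t 7.3 pos [0.3923 0.3523 0.2074] xax [ 0.003  0.001 -1.   ] y az -61.67 total [ 83.3   0.1 -43.7] n 3 each [ 27.8   0.  -14.6] q [ 0.09  0.28 -1.05  1.71  0.25  1.29 -2.09] F [ 0.5   0.32 -0.4 ] gw 21.6
```

View pics/m4.png

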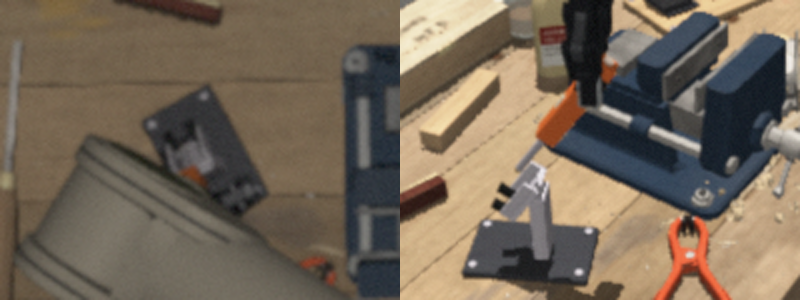

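Pen is out cleanly (crop (560,130)). I raise it and head for the board.

```bash
python3 -m handwheel '-20 0 0 0 0 0 15;-40 0 0 0 0 0 15;-40 0 0 0 0 0 15;-35 0 0 0 0 0 15;0 0 0 0 0 0 15'; python3 plan.py .44 -.1 .34
```

```text
clock: 7.9
position: [0.3927, 0.3533, 0.3442]
ee_rot: [0.687, 0.174, -0.684, 0.172]
ft_force: [1.3, 1.5, -2.0]
grip_width: 0.248
t 7.9 pos [0.3927 0.3533 0.3442] xax [ 0.003  0.004 -1.   ] y az -61.65 total [  2.7 421.5 173.6] n 12 each [ 0.2 35.1 14.5] q [ 0.12  0.2  -1.08  1.49  0.18  1.55 -2.03] F [ 1.28  1.5  -1.97] gw 21.2
```

```bash
python3 -m handwheel '0 18 7 0 0 0 15;0 35 15 0 0 0 15;0 35 15 0 0 0 15;0 35 15 0 0 0 15;0 35 15 0 0 0 15;0 35 15 0 0 0 15;0 35 15 0 0 0 15;0 35 15 0 0 0 15'; python3 -m handwheel '0 35 15 0 0 0 15;0 35 15 0 0 0 15;0 35 15 0 0 0 15;0 35 15 0 0 0 15;0 18 3 0.05 0 0 15;0 0 0 0.13 0 0 15;0 0 0 0.13 0 0 15;0 0 0 0.13 0 0 15';python3 -m handwheel '0 0 0 0.13 0 0 15;0 0 0 0.13 0 0 15;0 0 0 0.12 0 0 15;0 0 0 0 0 0 15'; python3 plan.py .453 -.2334 .3
```

```text
clock: 8.7
position: [0.4177, 0.0653, 0.3396]
ee_rot: [-0.685, -0.173, 0.686, -0.173]
ft_force: [1.2, 0.7, -0.8]
grip_width: 0.246
clock: 9.5
position: [0.4377, -0.1014, 0.3394]
ee_rot: [-0.706, -0.018, 0.708, -0.017]
ft_force: [0.2, 0.3, -1.1]
grip_width: 0.253
clock: 9.9
position: [0.4376, -0.1013, 0.3397]
ee_rot: [-0.697, 0.115, 0.698, 0.115]
ft_force: [0.1, -0.5, -0.5]
grip_width: 0.251
t 9.9 pos [ 0.4376 -0.1013  0.3397] xax [-0.002  0.001 -1.   ] y az -108.77 total [ 39.6 120.2 -57.2] n 4 each [  9.9  30.  -14.3] q [ 0.74 -0.08 -0.57  1.68 -0.04  1.52 -1.72] F [ 0.09 -0.54 -0.51] gw 21.4
```

```bash
python3 -m handwheel '10 30 -14 0 0 0 15;15 30 -14 0 0 0 15;15 30 -14 0 0 0 15;15 30 -14 0 0 0 15;0 0 0 0 0 0 15'
cat > penfit.py <<'E'
import sys
from h import *
from scipy.optimize import least_squares
from workcell import manip
o=manip.get_obs();T=R.from_quat(o["ee_rot"]);t=o["position"]
import subprocess;subprocess.run(["python3","snap.py",sys.argv[1]],stdout=subprocess.DEVNULL)
# nominal in tool frame: pen z=(-.819,0,.574), pen y=-tool y, origin at tool (.0499,0,-.0461)
z=np.array([-.8192,0,.5736]);y=np.array([0,-1.,0]);x=np.cross(y,z);R0=np.stack([x,y,z],1);p0=np.array([.0499,0,-.0461])
def sd(q,h,c):
    d=abs(q-c)-h;return np.linalg.norm(np.maximum(d,0),axis=1)+np.minimum(d.max(1),0)
hb=np.array([.011,.011,.055]);cb=np.array([0,0,.055])
def sdf(q):
    a=sd(q,hb,cb); r=np.hypot(q[:,0],q[:,1])-.004; b=np.maximum(r,np.maximum(-q[:,2]-.056,q[:,2])); return np.where(abs(a)<abs(b),a,b)
for n in ("top","scene"):
    c=load(n);P=cloud(c);hsv=cv2.cvtColor(c["color"],cv2.COLOR_BGR2HSV)
    Q=(T.inv().apply(P.reshape(-1,3)-t)-p0)@R0; Q=Q.reshape(480,640,3)
    near=(abs(Q[...,0])<.025)&(abs(Q[...,1])<.025)&(Q[...,2]>-.07)&(Q[...,2]<.125)
    org=near&(hsv[...,0]<15)&(hsv[...,1]>140)
    sh=near&(Q[...,2]<-.004)&(Q[...,2]>-.052)&(np.hypot(Q[...,0],Q[...,1])<.012)
    q=Q[org|sh]
    f=lambda p:sdf((q-p[:3])@R.from_rotvec(p[3:]).as_matrix())
    g=lambda p:np.r_[f(p),.02*p[3:],.2*p[:3]]
    r=least_squares(g,np.zeros(6),loss="soft_l1",f_scale=.002)
    tip=r.x[:3]+R.from_rotvec(r.x[3:]).as_matrix()@[0,0,-.056]
    print(n,org.sum(),sh.sum(),"shift pen frame mm",(r.x[:3]*1e3).round(1),"rot deg",np.degrees(r.x[3:]).round(1),"res",abs(f(r.x)).mean().round(4),"tip err mm",((tip+[0,0,.056])*1e3).round(1))
    W=T.apply(R0@tip+p0)+t;print(" tip world",W.round(4),"nominal",(T.apply(R0@[0,0,-.056]+p0)+t).round(4),"penz",T.apply(R0@(R.from_rotvec(r.x[3:]).as_matrix()[:,2])).round(3))
E
python3 penfit.py 5
python3 - <<'E'
import cv2,numpy as np
a=cv2.imread("pics/top_5.png")[150:300,340:540];b=cv2.imread("pics/scene_5.png")[90:240,260:460]
f=lambda i:cv2.resize(i,(400,300),interpolation=cv2.INTER_CUBIC)
cv2.imwrite("pics/m5.png",np.hstack([f(a),f(b)]))
E
python3 plan.py .453 -.2334 .2031
```

```text
clock: 10.4
position: [0.4506, -0.2373, 0.2821]
ee_rot: [-0.696, 0.115, 0.699, 0.116]
ft_force: [-0.9, 0.3, -0.7]
grip_width: 0.248
top 92 30 shift pen frame mm [-0.2 -0.2  5.3] rot deg [0.6 0.  0.7] res 0.0009 tip err mm [-0.2  0.4  5.3]
 tip world [ 0.5213 -0.2608  0.1901] nominal [ 0.5242 -0.2623  0.1859] penz [-0.542  0.173  0.822]
scene 193 33 shift pen frame mm [ 0.2  1.2 -0.9] rot deg [ 0.3  0.3 -2.9] res 0.0014 tip err mm [-0.2  1.5 -0.9]
 tip world [ 0.525  -0.261   0.1851] nominal [ 0.5242 -0.2623  0.1859] penz [-0.536  0.176  0.825]
t 10.5 pos [ 0.4521 -0.2333  0.2845] xax [-0.002  0.002 -1.   ] y az -108.54 total [81.4 -0.1 -1. ] n 3 each [27.1 -0.  -0.3] q [ 0.83  0.08 -0.47  1.66  0.04  1.42 -1.53] F [ 1.2   1.23 -0.05] gw 21.4
```

View pics/m5.png

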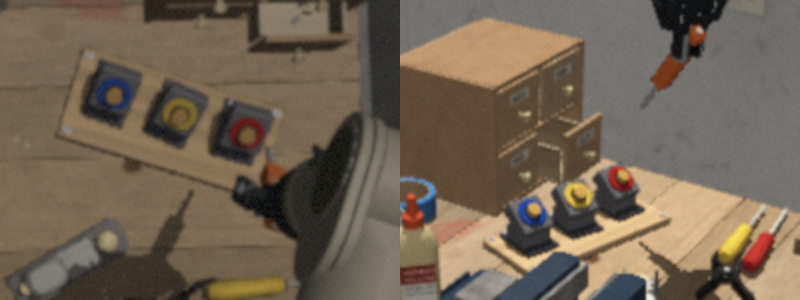

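The pen is held with its tip nearly at the nominal place: 1 mm lateral, up to 5 mm axial, within about 1° in lean and 3° about its axis. I descend to the pre-contact point.

```bash
python3 -m handwheel '15 0 0 0 0 0 15;25 0 0 0 0 0 15;25 0 0 0 0 0 15;16 0 -1 0 0 0 15;0 0 0 0 0 0 15;0 0 0 0 0 0 15'; python3 penfit.py 6; python3 plan.py .4748 -.2407 .1703
python3 - <<'E'
import cv2,numpy as np
a=cv2.imread("pics/top_6.png")[150:300,340:540];b=cv2.imread("pics/scene_6.png")[120:240,290:450]
f=lambda i:cv2.resize(i,(400,300),interpolation=cv2.INTER_CUBIC)
cv2.imwrite("pics/m6.png",np.hstack([f(a),f(b)]))
E
```

```text
clock: 11.1
position: [0.4538, -0.2328, 0.2056]
ee_rot: [0.698, -0.114, -0.698, -0.114]
ft_force: [-0.8, 0.1, -0.9]
grip_width: 0.248
top 85 27 shift pen frame mm [-0.4 -3.3  3.1] rot deg [ 0.2 -0.1 -2.5] res 0.0009 tip err mm [-0.4 -3.2  3.1]
 tip world [ 0.525  -0.26    0.1122] nominal [ 0.528  -0.2576  0.1099] penz [-0.546  0.18   0.818]
scene 171 29 shift pen frame mm [0.6 1.  0.1] rot deg [ 0.   0.1 -2.9] res 0.0015 tip err mm [0.5 1.  0.1]
 tip world [ 0.5287 -0.2568  0.1102] nominal [ 0.528  -0.2576  0.1099] penz [-0.543  0.181  0.82 ]
t 11.2 pos [ 0.454  -0.2334  0.2062] xax [ 0.002 -0.001 -1.   ] y az -108.56 total [ 35.9   0.3 -22. ] n 2 each [ 18.    0.2 -11. ] q [ 0.83  0.13 -0.47  1.78  0.06  1.25 -1.56] F [ 0.26  0.18 -0.51] gw 21.4
```

View pics/m6.png

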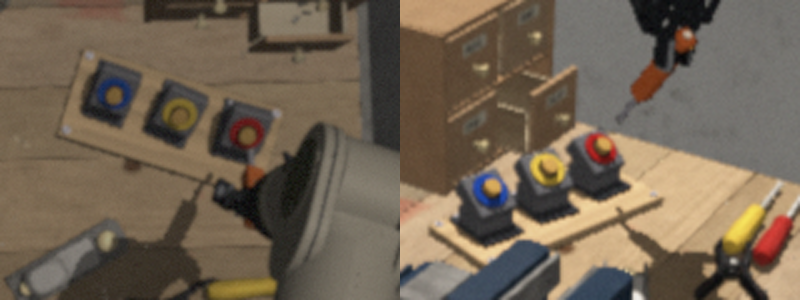

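```bash
python3 -m handwheel '8 0 -4 0 0 0 15;10 0 -6 0 0 0 15;8 0 -5 0 0 0 15;0 0 0 0 0 0 15'; python3 plan.py .4748 -.2407 .1703; python3 -m handwheel '1.6 0 -1.1 0 0 0 15;1.6 0 -1.1 0 0 0 15;1.6 0 -1.1 0 0 0 15'; python3 plan.py .4748 -.2407 .1703
```

```text
clock: 11.6
position: [0.4673, -0.2381, 0.1771]
ee_rot: [-0.697, 0.114, 0.699, 0.115]
ft_force: [-0.7, 1.0, -0.5]
grip_width: 0.255
t 11.6 pos [ 0.4673 -0.2381  0.1771] xax [-0.002  0.002 -1.   ] y az -108.62 total [ 6.7  0.1 -7.9] n 1 each [ 6.7  0.1 -7.9] q [ 0.81  0.19 -0.47  1.78  0.09  1.2  -1.58] F [-0.74  1.03 -0.54] gw 21.8
clock: 11.9
position: [0.4707, -0.2395, 0.1742]
ee_rot: [0.698, -0.115, -0.698, -0.114]
ft_force: [0.4, -0.6, -0.6]
grip_width: 0.249
t 11.9 pos [ 0.4707 -0.2395  0.1742] xax [ 0. -0. -1.] y az -108.64 total [ 3.9 -0.2 -4.2] n 1 each [ 3.9 -0.2 -4.2] q [ 0.81  0.19 -0.47  1.77  0.09  1.2  -1.59] F [ 0.38 -0.63 -0.56] gw 21.2
```

```bash
python3 -m handwheel '1.6 0 -1.3 0 0 0 15;1.6 0 -1.3 0 0 0 15;0 0 0 0 0 0 15'; python3 plan.py .4748 -.2407 .1703;python3 -m handwheel '1.6 0 -1.2 0 0 0 15;0 0 0 0 0 0 15'; python3 -m handwheel '1.6 0 -1.1 0 0 0 15;0 0 0 0 0 0 15'; python3 plan.py .4748 -.2407 .1703
```

```text
clock: 12.2
position: [0.4731, -0.2402, 0.1706]
ee_rot: [-0.698, 0.114, 0.698, 0.114]
ft_force: [0.2, -0.4, -0.8]
grip_width: 0.249
t 12.2 pos [ 0.4731 -0.2402  0.1706] xax [-0.  0. -1.] y az -108.63 total [ 0.3 -0.1 -1.8] n 1 each [ 0.3 -0.1 -1.8] q [ 0.81  0.2  -0.47  1.77  0.1   1.19 -1.59] F [ 0.25 -0.42 -0.78] gw 21.3
clock: 12.4
position: [0.4742, -0.2407, 0.1692]
ee_rot: [-0.698, 0.115, 0.698, 0.114]
ft_force: [-1.5, 0.6, 1.9]
grip_width: 0.248
clock: 12.6
position: [0.4753, -0.241, 0.1676]
ee_rot: [0.698, -0.114, -0.698, -0.114]
ft_force: [-1.5, -0.1, 2.1]
grip_width: 0.251
t 12.6 pos [ 0.4753 -0.241   0.1676] xax [ 0. -0. -1.] y az -108.63 total [-2.7 -0.1  0.5] n 1 each [-2.7 -0.1  0.5] q [ 0.8   0.21 -0.47  1.77  0.1   1.19 -1.59] F [-1.46 -0.13  2.13] gw 21.5
```

```bash
python3 -m handwheel '1.6 0 -1.1 0 0 0 15;0 0 0 0 0 0 15'; python3 -m handwheel '1.6 0 -1.1 0 0 0 15;0 0 0 0 0 0 15';python3 -m handwheel '0.8 0 -0.6 0 0 0 15;0 0 0 0 0 0 15'; python3 plan.py .4748 -.2407 .1703
```

```text
clock: 12.8
position: [0.4763, -0.2414, 0.166]
ee_rot: [0.698, -0.115, -0.698, -0.114]
ft_force: [-2.2, 0.9, 3.2]
grip_width: 0.25
clock: 13.0
position: [0.4774, -0.2417, 0.1644]
ee_rot: [0.698, -0.114, -0.698, -0.114]
ft_force: [-2.3, 1.5, 3.6]
grip_width: 0.25
clock: 13.2
position: [0.4777, -0.2418, 0.1642]
ee_rot: [-0.698, 0.115, 0.698, 0.114]
ft_force: [-6.7, 2.6, 11.2]
grip_width: 0.25
t 13.2 pos [ 0.4777 -0.2418  0.1642] xax [-0. -0. -1.] y az -108.63 total [-6.1 -0.1  3.1] n 1 each [-6.1 -0.1  3.1] q [ 0.8   0.22 -0.47  1.77  0.11  1.18 -1.6 ] F [-6.68  2.56 11.19] gw 21.4
```

At the stop (spring ~5 N, then a jump to 13 N). I hold there, then back off.

```bash
python3 -m handwheel '0 0 0 0 0 0 15;0 0 0 0 0 0 15;0 0 0 0 0 0 15;0 0 0 0 0 0 15;0 0 0 0 0 0 15;0 0 0 0 0 0 15;0 0 0 0 0 0 15'; python3 penfit.py 7; python3 -m handwheel '-2 0 1.4 0 0 0 15;-4 0 2.8 0 0 0 15;-8 0 5.7 0 0 0 15;-14 0 10 0 0 0 15;-14 0 10 0 0 0 15;0 0 0 0 0 0 15'; python3 penfit.py 8; python3 plan.py .4748 -.2407 .1703
python3 - <<'E'
import cv2,numpy as np
a=cv2.imread("pics/scene_7.png")[130:230,300:433];b=cv2.imread("pics/scene_8.png")[130:230,300:433]
f=lambda i:cv2.resize(i,(400,300),interpolation=cv2.INTER_CUBIC)
cv2.imwrite("pics/m7.png",np.hstack([f(a),f(b)]))
E
```

```text
clock: 13.9
position: [0.4776, -0.2418, 0.1642]
ee_rot: [-0.698, 0.115, 0.698, 0.114]
ft_force: [-6.5, 2.9, 10.3]
grip_width: 0.247
top 176 28 shift pen frame mm [-0.2 -1.2 -1.9] rot deg [ 2.4 -1.3 -0.1] res 0.0065 tip err mm [ 1.1  1.2 -1.8]
 tip world [ 0.5539 -0.2663  0.0676] nominal [ 0.5517 -0.2668  0.0684] penz [-0.574  0.149  0.805]
scene 225 30 shift pen frame mm [-0.7  2.2 -1.5] rot deg [ 1.2  1.3 -4.4] res 0.0045 tip err mm [-1.9  3.5 -1.5]
 tip world [ 0.5522 -0.2633  0.0661] nominal [ 0.5517 -0.2668  0.0684] penz [-0.533  0.157  0.832]
clock: 14.6
position: [0.4496, -0.2326, 0.2076]
ee_rot: [0.699, -0.115, -0.697, -0.114]
ft_force: [0.9, 0.4, 0.2]
grip_width: 0.249
top 86 27 shift pen frame mm [-1.4 -2.9  1.2] rot deg [0.3 0.9 1.9] res 0.001 tip err mm [-2.3 -2.7  1.2]
 tip world [ 0.5206 -0.2595  0.1117] nominal [ 0.5239 -0.2578  0.1121] penz [-0.534  0.176  0.827]
scene 173 29 shift pen frame mm [ 0.2  1.  -1.1] rot deg [-0.   0.6 -0.1] res 0.0016 tip err mm [-0.4  1.  -1.1]
 tip world [ 0.5245 -0.257   0.111 ] nominal [ 0.5239 -0.2578  0.1121] penz [-0.537  0.183  0.823]
t 14.7 pos [ 0.4496 -0.2325  0.2057] xax [ 0.001 -0.001 -1.   ] y az -108.65 total [ 35.4  -0.3 -26.4] n 2 each [ 17.7  -0.2 -13.2] q [ 0.83  0.12 -0.47  1.79  0.06  1.25 -1.55] F [ 0.07 -0.35 -0.6 ] gw 21.4
```

View pics/m7.png

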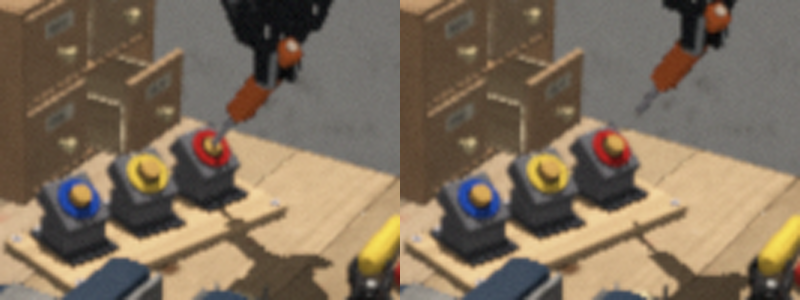

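Red was pressed with the tip at its cap centre (left crop (213,147)), and it has sprung out in the right one. Now yellow, 85 mm along tool -y.

```bash
python3 -m handwheel '0 -15 0 0 0 0 15;0 -30 0 0 0 0 15;0 -28 0 0 0 0 15;0 -12 0 0 0 0 15;9 0 -6 0 0 0 15;10 0 -7 0 0 0 15;6 0 -5 0 0 0 15;0 0 0 0 0 0 15'; python3 plan.py .501 -.16 .1695
python3 penfit.py 9
python3 - <<'E'
import cv2,numpy as np
a=cv2.imread("pics/scene_9.png")[130:230,300:433];b=cv2.imread("pics/top_9.png")[160:260,370:503]
f=lambda i:cv2.resize(i,(400,300),interpolation=cv2.INTER_CUBIC)
cv2.imwrite("pics/m9.png",np.hstack([f(a),f(b)]))
E
```

```text
clock: 15.5
position: [0.4933, -0.1586, 0.1788]
ee_rot: [-0.697, 0.115, 0.699, 0.115]
ft_force: [0.4, -0.7, -0.9]
grip_width: 0.248
t 15.5 pos [ 0.4933 -0.1586  0.1788] xax [-0.002  0.001 -1.   ] y az -108.73 total [ 9.3 -1.1 -7.8] n 1 each [ 9.3 -1.1 -7.8] q [ 0.72  0.18 -0.54  1.79  0.1   1.21 -1.75] F [ 0.36 -0.67 -0.89] gw 21.2
top 18 22 shift pen frame mm [ 0.2 -3.   0.7] rot deg [ 0.4  0.8 -0.1] res 0.0008 tip err mm [-0.6 -2.7  0.7]
 tip world [ 0.5654 -0.1858  0.0831] nominal [ 0.5671 -0.1836  0.0828] penz [-0.532  0.174  0.829]
scene 180 28 shift pen frame mm [ 0.2  1.2 -1.3] rot deg [-0.5  0.4  1.7] res 0.0013 tip err mm [-0.2  0.7 -1.3]
 tip world [ 0.568  -0.1831  0.0817] nominal [ 0.5671 -0.1836  0.0828] penz [-0.533  0.19   0.825]
```

View pics/m9.png

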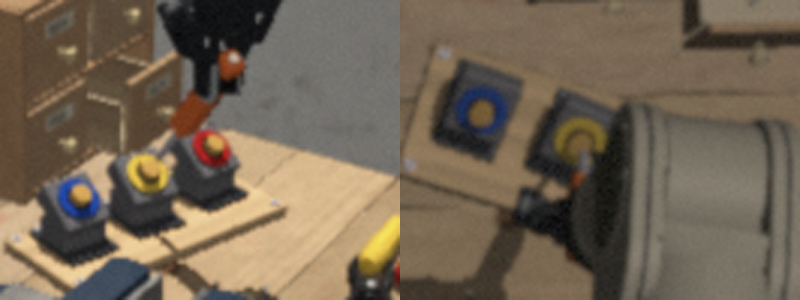

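```bash
python3 -m handwheel '3.3 -1 -2.6 0 0 0 15;3.3 0 -2.7 0 0 0 15;0 0 0 0 0 0 15'; python3 -m handwheel '1.6 0 -1.2 0 0 0 15;0 0 0 0 0 0 15';python3 -m handwheel '1.6 0 -1.1 0 0 0 15;0 0 0 0 0 0 15';python3 -m handwheel '1.6 0 -1.1 0 0 0 15;0 0 0 0 0 0 15'; python3 plan.py .501 -.16 .1695
```

```text
clock: 15.9
position: [0.4991, -0.1584, 0.1736]
ee_rot: [-0.698, 0.114, 0.698, 0.114]
ft_force: [0.1, 0.5, -1.1]
grip_width: 0.245
clock: 16.1
position: [0.5002, -0.1587, 0.1723]
ee_rot: [-0.698, 0.114, 0.698, 0.114]
ft_force: [0.0, -0.4, -0.7]
grip_width: 0.249
clock: 16.3
position: [0.5013, -0.159, 0.1708]
ee_rot: [0.698, -0.115, -0.698, -0.114]
ft_force: [-0.7, -0.2, 0.7]
grip_width: 0.247
clock: 16.5
position: [0.5024, -0.1595, 0.1692]
ee_rot: [0.698, -0.115, -0.698, -0.114]
ft_force: [-2.2, -0.8, 2.2]
grip_width: 0.249
t 16.5 pos [ 0.5024 -0.1595  0.1692] xax [ 0. -0. -1.] y az -108.64 total [-0.3  1.   1.1] n 1 each [-0.3  1.   1.1] q [ 0.71  0.21 -0.54  1.78  0.11  1.19 -1.76] F [-2.22 -0.79  2.16] gw 21.2
```

```bash
python3 -m handwheel '1.6 0 -1.1 0 0 0 15;0 0 0 0 0 0 15';python3 -m handwheel '1.6 0 -1.1 0 0 0 15;0 0 0 0 0 0 15';python3 -m handwheel '0.8 0 -0.6 0 0 0 15;0 0 0 0 0 0 15'; python3 plan.py .501 -.16 .1695
```

```text
clock: 16.7
position: [0.5034, -0.1599, 0.1676]
ee_rot: [-0.698, 0.115, 0.698, 0.114]
ft_force: [-1.8, -0.1, 3.1]
grip_width: 0.25
clock: 16.9
position: [0.5044, -0.1602, 0.166]
ee_rot: [-0.698, 0.115, 0.698, 0.114]
ft_force: [-2.5, 0.4, 4.4]
grip_width: 0.245
clock: 17.1
position: [0.5047, -0.1603, 0.1656]
ee_rot: [-0.698, 0.115, 0.698, 0.114]
ft_force: [-7.1, 1.5, 10.1]
grip_width: 0.247
t 17.1 pos [ 0.5047 -0.1603  0.1656] xax [-0.001 -0.    -1.   ] y az -108.64 total [-3.9  0.9  3.6] n 1 each [-3.9  0.9  3.6] q [ 0.7   0.22 -0.54  1.78  0.12  1.18 -1.77] F [-7.05  1.47 10.06] gw 21.1
```

```bash
python3 -m handwheel '0 0 0 0 0 0 15;0 0 0 0 0 0 15;0 0 0 0 0 0 15;0 0 0 0 0 0 15;0 0 0 0 0 0 15;0 0 0 0 0 0 15;0 0 0 0 0 0 15'; python3 snap.py 10 >/dev/null; python3 -m handwheel '-2 0 1.4 0 0 0 15;-4 0 2.8 0 0 0 15;-8 0 5.7 0 0 0 15;-14 0 10 0 0 0 15;-14 0 10 0 0 0 15;0 0 0 0 0 0 15'; python3 snap.py 11 >/dev/null; python3 plan.py .501 -.16 .1695
python3 - <<'E'
import cv2,numpy as np
a=cv2.imread("pics/scene_10.png")[130:230,300:433];b=cv2.imread("pics/scene_11.png")[130:230,300:433]
f=lambda i:cv2.resize(i,(400,300),interpolation=cv2.INTER_CUBIC)
cv2.imwrite("pics/m10.png",np.hstack([f(a),f(b)]))
E
```

```text
clock: 17.8
position: [0.5048, -0.1603, 0.1657]
ee_rot: [-0.698, 0.115, 0.698, 0.114]
ft_force: [-6.4, 0.8, 8.8]
grip_width: 0.249
clock: 18.5
position: [0.4768, -0.1505, 0.2092]
ee_rot: [0.699, -0.115, -0.697, -0.114]
ft_force: [-0.1, -0.3, -0.9]
grip_width: 0.247
t 18.6 pos [ 0.4767 -0.1508  0.2073] xax [ 0.001 -0.001 -1.   ] y az -108.64 total [ 37.8   1.  -25.9] n 2 each [ 18.9   0.5 -13. ] q [ 0.73  0.11 -0.55  1.79  0.06  1.25 -1.73] F [ 0.65  0.2  -0.87] gw 21.4
```

View pics/m10.png

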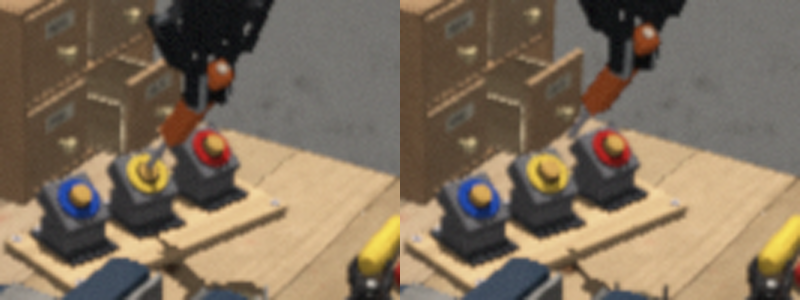

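Yellow was pressed at its centre (left crop (150,165)) and has sprung out. Now blue.

```bash
python3 -m handwheel '0 -15 0 0 0 0 15;0 -30 0 0 0 0 15;0 -28 0 0 0 0 15;0 -12 0 0 0 0 15;9 0 -6 0 0 0 15;10 0 -7 0 0 0 15;8 0 -5 0 0 0 15;0 0 0 0 0 0 15'; python3 plan.py .528 -.0785 .1695
python3 penfit.py 12
python3 - <<'E'
import cv2,numpy as np
a=cv2.imread("pics/scene_12.png")[130:230,300:433];b=cv2.imread("pics/top_12.png")[160:260,370:503]
f=lambda i:cv2.resize(i,(400,300),interpolation=cv2.INTER_CUBIC)
cv2.imwrite("pics/m12.png",np.hstack([f(a),f(b)]))
E
```

```text
clock: 19.4
position: [0.5203, -0.0774, 0.1781]
ee_rot: [-0.697, 0.115, 0.699, 0.115]
ft_force: [-0.1, 1.4, -1.5]
grip_width: 0.248
t 19.4 pos [ 0.5203 -0.0774  0.1781] xax [-0.003  0.001 -1.   ] y az -108.75 total [ 8.6 -1.4 -7.7] n 1 each [ 8.6 -1.4 -7.7] q [ 0.61  0.21 -0.61  1.76  0.13  1.21 -1.93] F [-0.07  1.45 -1.49] gw 21.1
top 0 0 shift pen frame mm [0. 0. 0.] rot deg [0. 0. 0.] res nan tip err mm [0. 0. 0.]
 tip world [ 0.5941 -0.1024  0.0821] nominal [ 0.5941 -0.1024  0.0821] penz [-0.541  0.184  0.821]
scene 202 27 shift pen frame mm [ 0.5  1.1 -0.2] rot deg [-0.   0.  -0.7] res 0.0012 tip err mm [ 0.4  1.1 -0.2]
 tip world [ 0.5949 -0.1016  0.0822] nominal [ 0.5941 -0.1024  0.0821] penz [-0.54   0.184  0.821]penfit.py:25: RuntimeWarning: Mean of empty slice.
  print(n,org.sum(),sh.sum(),"shift pen frame mm",(r.x[:3]*1e3).round(1),"rot deg",np.degrees(r.x[3:]).round(1),"res",abs(f(r.x)).mean().round(4),"tip err mm",((tip+[0,0,.056])*1e3).round(1))
  ret = ret.dtype.type(ret / rcount)
```

View pics/m12.png

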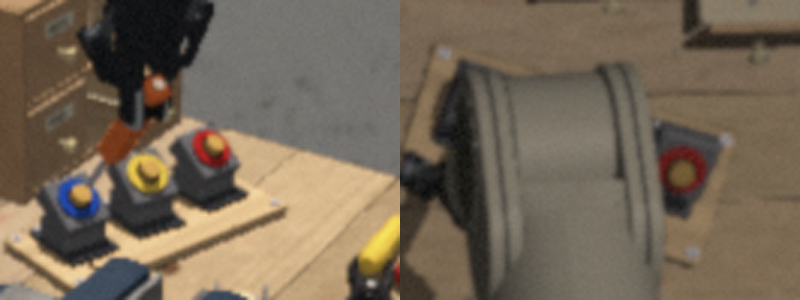

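The tip is just outside the blue cap (crop (90,180)) and aligned. I press.

```bash
python3 -m handwheel '3 -1 -2.6 0 0 0 15;3 0 -2.5 0 0 0 15;0 0 0 0 0 0 15'; python3 -m handwheel '1.6 0 -1.2 0 0 0 15;0 0 0 0 0 0 15';python3 -m handwheel '1.6 0 -1.1 0 0 0 15;0 0 0 0 0 0 15';python3 -m handwheel '1.6 0 -1.1 0 0 0 15;0 0 0 0 0 0 15'; python3 plan.py .528 -.0785 .1695
```

```text
clock: 19.8
position: [0.5261, -0.0767, 0.1739]
ee_rot: [-0.698, 0.115, 0.698, 0.114]
ft_force: [-0.5, -0.5, -0.7]
grip_width: 0.247
clock: 20.0
position: [0.5272, -0.077, 0.1725]
ee_rot: [-0.698, 0.114, 0.698, 0.114]
ft_force: [0.1, -0.4, -0.3]
grip_width: 0.248
clock: 20.2
position: [0.5282, -0.0774, 0.1708]
ee_rot: [-0.698, 0.115, 0.698, 0.114]
ft_force: [-0.9, 1.2, -0.3]
grip_width: 0.246
clock: 20.4
position: [0.5292, -0.0777, 0.1694]
ee_rot: [-0.698, 0.115, 0.698, 0.114]
ft_force: [-0.7, -0.1, 1.4]
grip_width: 0.25
t 20.4 pos [ 0.5292 -0.0777  0.1694] xax [-0. -0. -1.] y az -108.63 total [-0.1  1.2  0.9] n 1 each [-0.1  1.2  0.9] q [ 0.6   0.23 -0.61  1.75  0.14  1.2  -1.95] F [-0.75 -0.15  1.4 ] gw 21.3
```

```bash
python3 -m handwheel '1.6 0 -1.1 0 0 0 15;0 0 0 0 0 0 15';python3 -m handwheel '1.6 0 -1.1 0 0 0 15;0 0 0 0 0 0 15';python3 -m handwheel '0.8 0 -0.6 0 0 0 15;0 0 0 0 0 0 15'; python3 plan.py .528 -.0785 .1695
```

```text
clock: 20.6
position: [0.5303, -0.078, 0.1678]
ee_rot: [-0.698, 0.115, 0.698, 0.114]
ft_force: [-1.9, -0.4, 1.7]
grip_width: 0.253
clock: 20.8
position: [0.5313, -0.0784, 0.1662]
ee_rot: [-0.698, 0.115, 0.698, 0.114]
ft_force: [-2.3, -0.1, 3.2]
grip_width: 0.251
clock: 21.0
position: [0.5319, -0.0786, 0.1654]
ee_rot: [-0.698, 0.114, 0.698, 0.114]
ft_force: [-4.0, 0.0, 3.8]
grip_width: 0.251
t 21.0 pos [ 0.5319 -0.0786  0.1654] xax [-0. -0. -1.] y az -108.63 total [-4.1  1.2  3.7] n 1 each [-4.1  1.2  3.7] q [ 0.6   0.24 -0.61  1.75  0.15  1.19 -1.95] F [-4.03  0.03  3.76] gw 21.5
```

```bash
python3 -m handwheel '0.8 0 -0.6 0 0 0 15;0 0 0 0 0 0 15';python3 plan.py .528 -.0785 .1695
```

```text
clock: 21.2
position: [0.5322, -0.0786, 0.1651]
ee_rot: [-0.698, 0.115, 0.698, 0.114]
ft_force: [-7.0, 1.1, 10.2]
grip_width: 0.254
t 21.2 pos [ 0.5322 -0.0786  0.1651] xax [-0.001 -0.    -1.   ] y az -108.63 total [-4.4  1.2  4. ] n 1 each [-4.4  1.2  4. ] q [ 0.59  0.25 -0.61  1.75  0.15  1.19 -1.95] F [-7.04  1.05 10.15] gw 21.7
```

```bash
python3 -m handwheel '0 0 0 0 0 0 15;0 0 0 0 0 0 15;0 0 0 0 0 0 15;0 0 0 0 0 0 15;0 0 0 0 0 0 15;0 0 0 0 0 0 15;0 0 0 0 0 0 15'; python3 snap.py 13 >/dev/null; python3 -m handwheel '-2 0 1.4 0 0 0 15;-4 0 2.8 0 0 0 15;-8 0 5.7 0 0 0 15;-14 0 10 0 0 0 15;-14 0 10 0 0 0 15;0 0 0 0 0 0 15'; python3 snap.py 14 >/dev/null; python3 plan.py .45 -.1 .34
python3 - <<'E'
import cv2,numpy as np
a=cv2.imread("pics/scene_13.png")[130:230,300:433];b=cv2.imread("pics/scene_14.png")[130:230,300:433]
f=lambda i:cv2.resize(i,(400,300),interpolation=cv2.INTER_CUBIC)
cv2.imwrite("pics/m13.png",np.hstack([f(a),f(b)]))
E
```

```text
clock: 21.9
position: [0.5322, -0.0786, 0.1651]
ee_rot: [-0.698, 0.115, 0.698, 0.114]
ft_force: [-6.7, 2.0, 9.4]
grip_width: 0.255
clock: 22.6
position: [0.5044, -0.0688, 0.2086]
ee_rot: [0.699, -0.115, -0.697, -0.114]
ft_force: [0.8, 0.0, -1.0]
grip_width: 0.247
t 22.7 pos [ 0.5043 -0.0694  0.2067] xax [ 0.001 -0.001 -1.   ] y az -108.64 total [-133.3   46.4   41.5] n 4 each [-33.3  11.6  10.4] q [ 0.62  0.14 -0.62  1.77  0.09  1.26 -1.92] F [-0.13  0.54 -0.35] gw 21.1
```

View pics/m13.png

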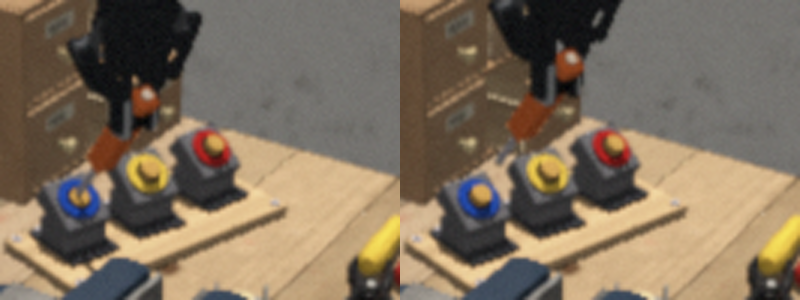

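Blue was pressed (left crop (80,198)) and all three are out. I go back, lifting and retreating first, then turning.

```bash
python3 -m handwheel '-20 0 8 0 0 0 15;-38 0 14 0 0 0 15;-38 0 14 0 0 0 15;-37 0 14 0 0 0 15;0 0 0 -0.12 0 0 15;0 0 0 -0.14 0 0 15;0 0 0 -0.14 0 0 15;0 0 0 -0.14 0 0 15'; python3 -m handwheel '0 0 0 -0.14 0 0 15;0 0 0 -0.14 0 0 15;0 0 0 0 0 0 15'; python3 plan.py .3925 .353 .345
```

```text
clock: 23.5
position: [0.4569, -0.0536, 0.3388]
ee_rot: [-0.703, -0.078, 0.703, -0.078]
ft_force: [1.0, -0.2, -0.8]
grip_width: 0.25
clock: 23.8
position: [0.4569, -0.0535, 0.3388]
ee_rot: [-0.685, -0.174, 0.686, -0.174]
ft_force: [-0.4, -0.2, -0.8]
grip_width: 0.249
t 23.8 pos [ 0.4569 -0.0535  0.3388] xax [-0.001  0.    -1.   ] y az -61.53 total [  -6.  -388.  -137.2] n 11 each [ -0.5 -35.3 -12.5] q [ 0.64 -0.05 -0.59  1.66 -0.03  1.52 -1.02] F [-0.39 -0.18 -0.8 ] gw 21.2
```

```bash
python3 -m handwheel '0 -18 -12 0 0 0 15;-1 -35 -14 0 0 0 15;-1 -35 -14 0 0 0 15;-1 -35 -14 0 0 0 15;-1 -35 -14 0 0 0 15;-1 -35 -12 0 0 0 15;-1 -35 -12 0 0 0 15;0 -35 -12 0 0 0 15'; python3 -m handwheel '0 -35 -12 0 0 0 15;0 -35 -11 0 0 0 15;0 -35 -10 0 0 0 15;0 -20 0 0 0 0 15;0 0 0 0 0 0 15;0 0 0 0 0 0 15'; python3 penfit.py 15; python3 plan.py .3923 .3523 .2074
```

```text
clock: 24.6
position: [0.4232, 0.2289, 0.3454]
ee_rot: [0.686, 0.171, -0.686, 0.171]
ft_force: [0.4, 0.3, -1.0]
grip_width: 0.252
clock: 25.2
position: [0.3932, 0.3531, 0.3451]
ee_rot: [-0.686, -0.172, 0.686, -0.172]
ft_force: [0.6, -0.2, 0.2]
grip_width: 0.25
top 50 34 shift pen frame mm [-0.9 -0.8  1.2] rot deg [-0.5  0.4  1.2] res 0.0008 tip err mm [-1.3 -1.3  1.2]
 tip world [0.4612 0.3881 0.2495] nominal [0.4621 0.3901 0.2493] penz [-0.505 -0.261  0.823]
scene 504 98 shift pen frame mm [ 1.   0.7 -1.1] rot deg [-0.3 -0.1  1.3] res 0.0009 tip err mm [ 1.1  0.4 -1.1]
 tip world [0.4633 0.3912 0.249 ] nominal [0.4621 0.3901 0.2493] penz [-0.508 -0.267  0.819]
t 25.3 pos [0.394  0.3521 0.3453] xax [ 0.    -0.001 -1.   ] y az -61.86 total [137.9  -1.    1.4] n 4 each [34.5 -0.3  0.4] q [ 0.1   0.2  -1.05  1.48  0.18  1.56 -2.02] F [ 0.11  0.15 -0.8 ] gw 21.3
```

```bash
python3 -m handwheel '20 0 -2 0.002 0 0 15;38 -1 -2 0 0 0 15;38 0 -1 0 0 0 15;38 0 0 0 0 0 15;15 0 0 0 0 0 15;0 0 0 0 0 0 15;0 0 0 0 0 0 15'; python3 penfit.py 16; python3 plan.py .3987 .3556 .1846
python3 - <<'E'
import cv2,numpy as np
a=cv2.imread("pics/scene_16.png")[210:360,190:390];b=cv2.imread("pics/top_16.png")[200:320,120:280]
f=lambda i:cv2.resize(i,(400,300),interpolation=cv2.INTER_CUBIC)
cv2.imwrite("pics/m16.png",np.hstack([f(a),f(b)]))
E
```

```text
clock: 26.0
position: [0.3978, 0.3568, 0.1981]
ee_rot: [0.686, 0.172, -0.685, 0.172]
ft_force: [0.3, -0.2, -0.1]
grip_width: 0.248
top 22 29 shift pen frame mm [-0.3  0.2  1.2] rot deg [-0.6  0.8 -0.6] res 0.0009 tip err mm [-1.2 -0.4  1.3]
 tip world [0.4656 0.3926 0.1028] nominal [0.4668 0.3938 0.1025] penz [-0.501 -0.256  0.827]
scene 389 73 shift pen frame mm [ 1.1  0.9 -1.8] rot deg [-0.2 -0.2  1. ] res 0.0009 tip err mm [ 1.4  0.7 -1.8]
 tip world [0.4685 0.3954 0.1018] nominal [0.4668 0.3938 0.1025] penz [-0.512 -0.27   0.816]
t 26.1 pos [0.3978 0.3572 0.1986] xax [ 0.002  0.002 -1.   ] y az -61.8 total [14.   1.9  0. ] n 1 each [14.   1.9  0. ] q [ 0.06  0.3  -1.02  1.71  0.27  1.28 -2.1 ] F [-0.11  0.37 -1.38] gw 21.3
```

View pics/m16.png

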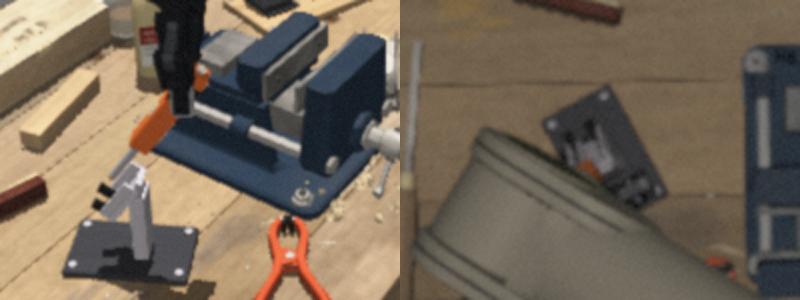

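The shaft is above the trough (crop (120,160)). I correct and slide down along the pen axis.

```bash
python3 -m handwheel '13.5 2 0 0 0 0 15;0 0 0 0 0 0 15;0 0 0 0 0 0 15'; python3 plan.py .3987 .3556 .1846;python3 -m handwheel '5 0 -3.5 0 0 0 15;8 0 -5.7 0 0 0 15;0 0 0 0 0 0 15';python3 plan.py .434 .3747 .1273
```

```text
clock: 26.4
position: [0.3979, 0.3545, 0.1829]
ee_rot: [-0.686, -0.172, 0.686, -0.173]
ft_force: [0.0, 0.4, -0.4]
grip_width: 0.25
t 26.4 pos [0.3979 0.3545 0.1829] xax [-0. -0. -1.] y az -61.77 total [-1.7 -0.5 -1.2] n 1 each [-1.7 -0.5 -1.2] q [ 0.06  0.31 -1.01  1.73  0.28  1.25 -2.1 ] F [ 0.01  0.41 -0.44] gw 21.3
clock: 26.7
position: [0.4064, 0.3589, 0.1687]
ee_rot: [-0.685, -0.172, 0.686, -0.172]
ft_force: [-0.8, -0.3, -0.6]
grip_width: 0.252
t 26.7 pos [0.4064 0.3589 0.1687] xax [-0.001 -0.001 -1.   ] y az -61.8 total [ 41.4  -0.9 -31.9] n 2 each [ 20.7  -0.5 -15.9] q [ 0.03  0.35 -1.    1.72  0.31  1.24 -2.12] F [-0.78 -0.3  -0.64] gw 21.6
```

```bash
python3 -m handwheel '6 0 -6 0 0 0 15;8 -1 -6.5 0 0 0 15;8 0 -5.7 0 0 0 15;0 0 0 0 0 0 15';python3 plan.py .434 .3747 .1273; python3 -m handwheel '5 0 -3.5 0 0 0 15;5 0 -3.5 0 0 0 15;0 0 0 0 0 0 15';python3 plan.py .434 .3747 .1273;python3 snap.py 17 >/dev/null
python3 - <<'E'
import cv2,numpy as np
a=cv2.imread("pics/scene_17.png")[210:360,190:390];b=cv2.imread("pics/top_17.png")[200:320,120:280]
f=lambda i:cv2.resize(i,(400,300),interpolation=cv2.INTER_CUBIC)
cv2.imwrite("pics/m17.png",np.hstack([f(a),f(b)]))
E
```

```text
clock: 27.1
position: [0.4218, 0.3684, 0.1465]
ee_rot: [-0.685, -0.172, 0.686, -0.173]
ft_force: [0.0, 0.8, 0.4]
grip_width: 0.252
t 27.1 pos [0.4218 0.3684 0.1465] xax [-0.002 -0.001 -1.   ] y az -61.78 total [ 19.1   0.2 -13.8] n 1 each [ 19.1   0.2 -13.8] q [-0.01  0.42 -0.97  1.7   0.36  1.22 -2.14] F [0.02 0.82 0.41] gw 21.5
clock: 27.4
position: [0.4279, 0.3717, 0.1374]
ee_rot: [-0.686, -0.172, 0.686, -0.173]
ft_force: [0.7, 0.2, -0.6]
grip_width: 0.25
t 27.4 pos [0.4279 0.3717 0.1374] xax [-0.001 -0.    -1.   ] y az -61.78 total [10.1  0.3 -6.7] n 1 each [10.1  0.3 -6.7] q [-0.02  0.44 -0.96  1.7   0.38  1.21 -2.15] F [ 0.7   0.15 -0.63] gw 21.4
```

View pics/m17.png

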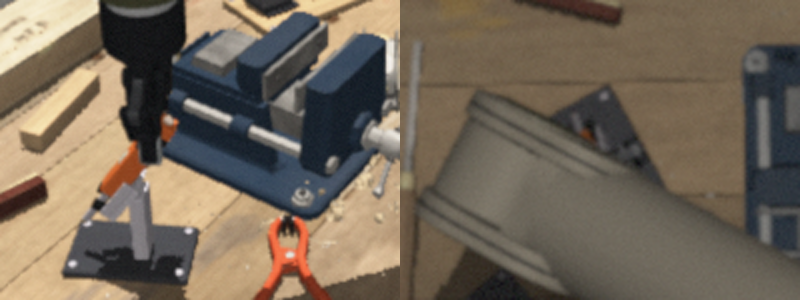

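The pen is in the trough, about 12 mm short of home. I finish gently while watching the force.

```bash
python3 -m handwheel '3.5 0 -2.4 0 0 0 15;3.5 0 -2.4 0 0 0 15;0 0 0 0 0 0 15';python3 -m handwheel '1.6 0 -1 0 0 0 15;0 0 0 0 0 0 15';python3 plan.py .4318 .3735 .1256
```

```text
clock: 27.8
position: [0.4321, 0.374, 0.1305]
ee_rot: [-0.686, -0.172, 0.686, -0.172]
ft_force: [-0.4, -0.8, 0.1]
grip_width: 0.251
clock: 28.0
position: [0.4329, 0.3747, 0.1293]
ee_rot: [-0.686, -0.172, 0.686, -0.173]
ft_force: [0.5, 0.2, -0.7]
grip_width: 0.248
t 28.0 pos [0.4329 0.3747 0.1293] xax [-0. -0. -1.] y az -61.76 total [3.7 0.5 1.5] n 1 each [3.7 0.5 1.5] q [-0.04  0.46 -0.95  1.69  0.4   1.2  -2.16] F [ 0.55  0.2  -0.73] gw 21.2
```

```bash
python3 -m handwheel '1.8 0 0 0 0 0 15;0 0 0 0 0 0 15';python3 -m handwheel '1 0 0.3 0 0 0 15;0 0 0 0 0 0 15';python3 -m handwheel '1 0 0.3 0 0 0 15;0 0 0 0 0 0 15';python3 plan.py .4318 .3735 .1256
```

```text
clock: 28.2
position: [0.4328, 0.3746, 0.1275]
ee_rot: [-0.686, -0.172, 0.686, -0.173]
ft_force: [-0.8, 0.2, -0.3]
grip_width: 0.247
clock: 28.4
position: [0.4325, 0.3744, 0.1266]
ee_rot: [-0.686, -0.172, 0.686, -0.173]
ft_force: [-0.7, 0.1, -0.8]
grip_width: 0.246
clock: 28.6
position: [0.4325, 0.3745, 0.1263]
ee_rot: [0.686, 0.172, -0.686, 0.173]
ft_force: [-2.2, -1.9, 5.3]
grip_width: 0.249
t 28.6 pos [0.4325 0.3745 0.1263] xax [ 0.001 -0.    -1.   ] y az -61.76 total [0.7 0.6 1.1] n 1 each [0.7 0.6 1.1] q [-0.04  0.46 -0.94  1.69  0.4   1.19 -2.16] F [-2.16 -1.87  5.33] gw 21.2
```

The force matches that at the original grasp, so the pen is on its seat. I open and check before withdrawing.

```bash
python3 -m handwheel '0 0 0 0 0 0 24;0 0 0 0 0 0 28;0 0 0 0 0 0 34;0 0 0 0 0 0 45;0 0 0 0 0 0 60;0 0 0 0 0 0 85;0 0 0 0 0 0 85;0 0 0 0 0 0 85' 20;python3 -m handwheel '0 0 0 0 0 0 85;0 0 0 0 0 0 85;0 0 0 0 0 0 85;0 0 0 0 0 0 85'; python3 plan.py .4318 .3735 .1256;python3 penfit.py 18
python3 - <<'E'
import cv2,numpy as np
a=cv2.imread("pics/scene_18.png")[210:360,190:390];b=cv2.imread("pics/top_18.png")[200:320,120:280]
f=lambda i:cv2.resize(i,(400,300),interpolation=cv2.INTER_CUBIC)
cv2.imwrite("pics/m18.png",np.hstack([f(a),f(b)]))
E
```

```text
clock: 29.4
position: [0.4324, 0.3744, 0.1257]
ee_rot: [0.686, 0.172, -0.686, 0.172]
ft_force: [0.1, 0.5, -0.3]
grip_width: 0.997
clock: 29.8
position: [0.4324, 0.3744, 0.1257]
ee_rot: [0.686, 0.172, -0.686, 0.173]
ft_force: [0.7, -0.3, -0.1]
grip_width: 0.999
t 29.8 pos [0.4324 0.3744 0.1257] xax [ 0. -0. -1.] y az -61.76 total [0.1 0.5 0.9] n 1 each [0.1 0.5 0.9] q [-0.04  0.46 -0.94  1.7   0.4   1.19 -2.16] F [ 0.73 -0.26 -0.06] gw 85.3
top 8 28 shift pen frame mm [ 2.6  0.3 -4.5] rot deg [-1.1 -1.2  0.6] res 0.0011 tip err mm [ 3.8 -0.9 -4.5]
 tip world [0.5066 0.4133 0.0284] nominal [0.5013 0.4114 0.0299] penz [-0.53  -0.262  0.807]
scene 259 51 shift pen frame mm [ 2.9  0.7 -0.3] rot deg [-0.2 -3.5  1.8] res 0.0008 tip err mm [ 6.3  0.5 -0.2]
 tip world [0.5057 0.4143 0.0333] nominal [0.5013 0.4114 0.0299] penz [-0.55  -0.292  0.783]
```

View pics/m18.png

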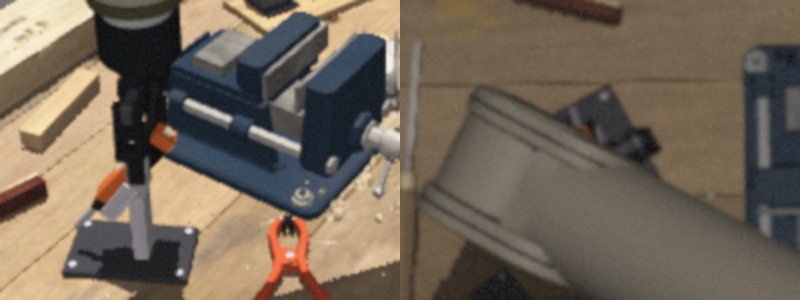

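Released. I withdraw straight up and compare with the original fit.

```bash
python3 -m handwheel '-10 0 0 0 0 0 85;-20 0 0 0 0 0 85;-35 0 0 0 0 0 85;-40 0 0 0 0 0 85;-40 0 0 0 0 0 85;-40 0 0 0 0 0 85;-40 0 0 0 0 0 85;0 0 0 0 0 0 85'; python3 -m handwheel '0 25 10 0 0 0 85;0 35 12 0 0 0 85;0 35 12 0 0 0 85;0 35 12 0 0 0 85;0 35 12 0 0 0 85;0 35 12 0 0 0 85;0 20 5 0 0 0 85;0 0 0 0 0 0 85'; python3 snap.py 19 >/dev/null
python3 - <<'E'
from h import *
from scipy.optimize import least_squares
c35,s35=np.cos(np.radians(35)),np.sin(np.radians(35))
def penR(yaw,t=0):
    a=np.radians(35)+t;B=np.array([[np.cos(a),0,-np.sin(a)],[0,1,0],[np.sin(a),0,np.cos(a)]]); return R.from_euler("z",yaw).as_matrix()@B
def sd(q):
    h=np.array([.011,.011,.055]);d=abs(q-[0,0,.055])-h
    return np.linalg.norm(np.maximum(d,0),axis=1)+np.minimum(d.max(1),0)
for n in ("top","scene"):
    c=load(n);P=cloud(c);hsv=cv2.cvtColor(c["color"],cv2.COLOR_BGR2HSV)
    m=(abs(P[...,0]-0.45)<0.08)&(abs(P[...,1]-0.385)<0.07)&(P[...,2]>0.085)&(P[...,2]<.2)&(hsv[...,0]<15)&(hsv[...,1]>140)
    q=P[m];f=lambda p:sd((q-p[:3])@penR(p[3],p[4]))
    r=least_squares(lambda p:np.r_[f(p),.3*(p[2]-.076),.05*p[4]],[.47,.396,.076,.468,0],loss="soft_l1",f_scale=.003)
    print(n,m.sum(),r.x.round(4),np.degrees(r.x[3:]).round(1),abs(f(r.x)).mean())
    cv2.imwrite(f"pics/x.png",c["color"])
a=cv2.imread("pics/scene_19.png");b=cv2.imread("pics/top_19.png")[200:320,120:280]
a0=cv2.imread("pics/scene_0.png")[210:360,190:390]
f=lambda i:cv2.resize(i,(400,300),interpolation=cv2.INTER_CUBIC)
cv2.imwrite("pics/m19.png",np.vstack([np.hstack([f(a[210:360,190:390]),f(a0)]),np.hstack([f(b),f(a)])]))
E
python3 plan.py .4 .1 .3
```

```text
clock: 30.7
position: [0.4327, 0.3761, 0.3568]
ee_rot: [0.688, 0.174, -0.683, 0.171]
ft_force: [-0.6, 0.4, 0.3]
grip_width: 0.993
clock: 31.5
position: [0.4711, 0.1416, 0.3506]
ee_rot: [-0.686, -0.17, 0.686, -0.171]
ft_force: [-0.5, -0.2, 0.0]
grip_width: 0.99
top 216 [0.4724 0.3958 0.0776 0.4997 0.0607] [28.6  3.5] 0.0014427449652988783
scene 399 [0.4748 0.3979 0.077  0.4867 0.0573] [27.9  3.3] 0.0008318877298186621
t 31.6 pos [0.4701 0.1453 0.3508] xax [ 0.  0. -1.] y az -61.79 total [50.8  6.8 83.2] n 3 each [16.9  2.3 27.7] q [ 0.49  0.06 -0.91  1.56  0.05  1.55 -1.5 ] F [-0.42  0.89 -0.39] gw 85.2
```

View pics/m19.png

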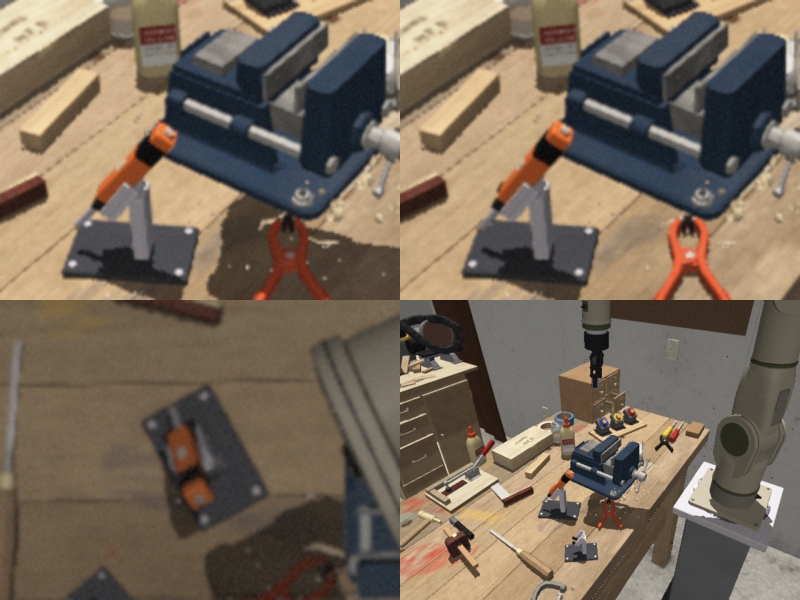

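Run:
```python
from h import *
for n in ("top","scene"):
    c=load(n);P=cloud(c);hsv=cv2.cvtColor(c["color"],cv2.COLOR_BGR2HSV)
    o=(abs(P[...,0]-0.45)<0.08)&(abs(P[...,1]-0.385)<0.07)&(P[...,2]>0.085)&(P[...,2]<.2)&(hsv[...,0]<15)&(hsv[...,1]>140)
    q=P[o];w,v=np.linalg.eigh(np.cov(q.T));print(n,o.sum(),q.mean(0).round(4),v[:,2].round(3))
    a=cv2.imread(f"pics/{n}_0.png").astype(int);d=abs(a-c["color"]).max(-1)
    x,y,w_,h_=(182,240,28,45) if n=="top" else (225,265,55,65)
    hs=lambda i:cv2.cvtColor(i.astype(np.uint8),cv2.COLOR_BGR2HSV)[y:y+h_,x:x+w_]
    for i in (a,c["color"]):
        k=hs(i);m=(k[...,0]<15)&(k[...,1]>140);yy,xx=np.nonzero(m);print(m.sum(),xx.mean().round(2),yy.mean().round(2),np.degrees(.5*np.arctan2(2*np.cov(xx,yy)[0,1],xx.var()-yy.var())).round(2))
```

```text
top 216 [0.443  0.3779 0.1349] [-0.589 -0.296  0.752]
218 13.16 25.61 76.27
231 13.16 25.75 75.03
scene 399 [0.4392 0.3883 0.1291] [-0.577 -0.326  0.749]
396 31.59 26.48 -46.77
414 31.75 27.13 -43.3
```

The pen is seated, but it leans about 3° more than it did at first (~38°, limit 41°), and its shoulder is ~3 mm off where I first measured it. I check that it is at rest and look at the final state.

```bash
python3 -m handwheel '0 0 0 0 0 0 85;0 0 0 0 0 0 85;0 0 0 0 0 0 85;0 0 0 0 0 0 85;0 0 0 0 0 0 85;0 0 0 0 0 0 85;0 0 0 0 0 0 85;0 0 0 0 0 0 85'; python3 snap.py 20 >/dev/null
python3 - <<'E'
from h import *
from scipy.optimize import least_squares
def penR(yaw,t=0):
    a=np.radians(35)+t;B=np.array([[np.cos(a),0,-np.sin(a)],[0,1,0],[np.sin(a),0,np.cos(a)]]); return R.from_euler("z",yaw).as_matrix()@B
def sd(q):
    h=np.array([.011,.011,.055]);d=abs(q-[0,0,.055])-h
    return np.linalg.norm(np.maximum(d,0),axis=1)+np.minimum(d.max(1),0)
for n in ("top","scene"):
    c=load(n);P=cloud(c);hsv=cv2.cvtColor(c["color"],cv2.COLOR_BGR2HSV)
    m=(abs(P[...,0]-0.45)<0.08)&(abs(P[...,1]-0.385)<0.07)&(P[...,2]>0.085)&(P[...,2]<.2)&(hsv[...,0]<15)&(hsv[...,1]>140)
    q=P[m];f=lambda p:sd((q-p[:3])@penR(p[3],p[4]))
    for free in (0,1):
        r=least_squares(lambda p:np.r_[f(p),.3*(p[2]-.076),(.05 if free else 50)*p[4]],[.47,.396,.076,.468,0],loss="soft_l1",f_scale=.003)
        print(n,m.sum(),r.x.round(4),np.degrees(r.x[3:]).round(1),abs(f(r.x)).mean().round(5))
    w,v=np.linalg.eigh(np.cov(q.T));print(v[:,2].round(3))
a=cv2.imread("pics/scene_20.png")
f=lambda i:cv2.resize(i,(400,300),interpolation=cv2.INTER_CUBIC)
cv2.imwrite("pics/m20.png",np.hstack([f(a[255:345,205:325]),f(a[150:250,240:400])]))
E
```

```text
clock: 32.4
position: [0.4704, 0.1451, 0.3507]
ee_rot: [-0.686, -0.172, 0.686, -0.172]
ft_force: [0.4, 0.3, 0.2]
grip_width: 0.994
top 218 [0.4708 0.3943 0.0756 0.4755 0.    ] [27.2  0. ] 0.00168
top 218 [0.4724 0.3951 0.0776 0.4786 0.0545] [27.4  3.1] 0.00131
[-0.587 -0.295  0.754]
scene 396 [0.473  0.3972 0.0754 0.4935 0.    ] [28.3  0. ] 0.00107
scene 396 [0.4746 0.3981 0.077  0.4954 0.0566] [28.4  3.2] 0.00083
[-0.579 -0.331  0.745]
```

View pics/m20.png

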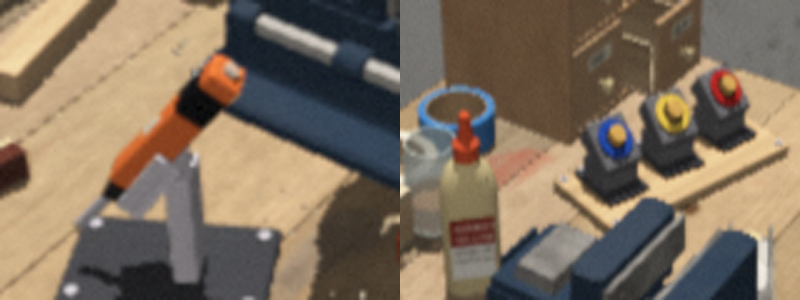

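The pen is at rest: lean ~38°, shoulder ~3 mm from where I first measured it, flats aligned. The caps are out and the bottle stands. All of that is within the limits, so I hand in.

```bash
python3 -c "
from workcell import hand_in
print(hand_in())"
```

```text
the job is handed in; nothing more can be done
None
```

I pressed red, yellow and blue to their stops in that order, put the pen back in its rest, and handed the job in at about 32 s. The hand-in gave no verdict.

- **Contacts:** Each was pressed along the pen's axis until the force jumped from about 5 N to about 12 N, then held for 0.7 s or more. Pictures showed the tip on each cap, and afterwards all three caps sprung out.
- **Pen in the rest:** It is still and its flats are aligned within about 1–2°. The final fits put its shoulder 2–3 mm from where I first measured it (limit 8 mm).
- **Glue bottle and gripper:** The bottle stands upright, and the gripper is open and clear of everything.
- **Not quite as found:** The pen now leans about 38° instead of 35°. It was still at about 35° in the gripper before I lowered it, so it tipped while being seated or released. Both cameras agree and the lean is inside the 29–41° limits, so I did not touch it again.

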